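# Fill the exposure tray and set the timer

### The job

Draw the tray fully out from under the lamp hood, stand every spare sample jar from the bench in an empty cell of its own, then slide the loaded tray fully home under the hood. Only after that, turn the timer knob clockwise until its pointer stands at the index mark. The jars already in the tray stay in it; do not disturb the other glassware and tools.

Things in the scene. Friction and masses are not known exactly. Their poses are not given: they have to be found in the camera images.
- spare0: Spare amber glass sample jar with a white screw cap, standing upright: body 50 mm diameter and 55 mm tall, cap 46 mm diameter above it, 75 mm tall in all, about 100 g; origin at the centre of its underside, z up along the jar. Stands on the open bench to the right at the start; None throughout if there is no such jar (3 or 4 spares are there).
- spare1: Spare amber glass sample jar with a white screw cap, standing upright: body 50 mm diameter and 55 mm tall, cap 46 mm diameter above it, 75 mm tall in all, about 100 g; origin at the centre of its underside, z up along the jar. Stands on the open bench to the right at the start; None throughout if there is no such jar (3 or 4 spares are there).
- spare2: Spare amber glass sample jar with a white screw cap, standing upright: body 50 mm diameter and 55 mm tall, cap 46 mm diameter above it, 75 mm tall in all, about 100 g; origin at the centre of its underside, z up along the jar. Stands on the open bench to the right at the start; None throughout if there is no such jar (3 or 4 spares are there).
- spare3: Spare amber glass sample jar with a white screw cap, standing upright: body 50 mm diameter and 55 mm tall, cap 46 mm diameter above it, 75 mm tall in all, about 100 g; origin at the centre of its underside, z up along the jar. Stands on the open bench to the right at the start; None throughout if there is no such jar (3 or 4 spares are there).
- in0: Amber glass sample jar with a white screw cap, standing upright: body 50 mm diameter and 55 mm tall, cap 46 mm diameter above it, 75 mm tall in all, about 100 g; origin at the centre of its underside, z up along the jar. If present, it stands in one of the tray's cells at the start; None throughout if there is no such jar.
- in1: Amber glass sample jar with a white screw cap, standing upright: body 50 mm diameter and 55 mm tall, cap 46 mm diameter above it, 75 mm tall in all, about 100 g; origin at the centre of its underside, z up along the jar. If present, it stands in one of the tray's cells at the start; None throughout if there is no such jar.
- in2: Amber glass sample jar with a white screw cap, standing upright: body 50 mm diameter and 55 mm tall, cap 46 mm diameter above it, 75 mm tall in all, about 100 g; origin at the centre of its underside, z up along the jar. If present, it stands in one of the tray's cells at the start; None throughout if there is no such jar.
- in3: Amber glass sample jar with a white screw cap, standing upright: body 50 mm diameter and 55 mm tall, cap 46 mm diameter above it, 75 mm tall in all, about 100 g; origin at the centre of its underside, z up along the jar. If present, it stands in one of the tray's cells at the start; None throughout if there is no such jar.
- in4: Amber glass sample jar with a white screw cap, standing upright: body 50 mm diameter and 55 mm tall, cap 46 mm diameter above it, 75 mm tall in all, about 100 g; origin at the centre of its underside, z up along the jar. If present, it stands in one of the tray's cells at the start; None throughout if there is no such jar.
- in5: Amber glass sample jar with a white screw cap, standing upright: body 50 mm diameter and 55 mm tall, cap 46 mm diameter above it, 75 mm tall in all, about 100 g; origin at the centre of its underside, z up along the jar. If present, it stands in one of the tray's cells at the start; None throughout if there is no such jar.
- tray_mid (a point): Middle of the 154 x 194 mm tray at cell floor height, 16 mm above the bench; moves with it. y: the way the tray slides home, x: across, z up. Six open cells, centres at x = -43, +43 and y = -63, 0, +63 mm from here, each 58 mm square with walls 20 mm high; a jar in one sticks out 55 mm above them. A cell with no jar near its centre is empty.
- tray_grip (a point): Grip point of the tray's handle, 56 mm above the bench, 187 mm from tray_mid along -y: a black upright plate 70 mm wide across the slide, 12 mm thick along it, top 75 mm above the bench, at the end of a flat tongue; 84 mm clear of the tray's end, so fingers fit on both faces from above. Axes as tray_mid. Moves with the tray.
- tray (a joint): Travel of the tray along its straight runway, m: -0.100 = fully out (all cells in the open, tray 45 mm clear of the hood), +0.142 = fully home at its stop, all cells under the hood, handle outside, 87 mm before the mouth. About 2 N of friction; stays where left. Starts partly out, at 0.
- unit: Light-exposure unit, fixed: a white hood 200 mm wide (x), 220 mm deep (y), roof top 150 mm and underside 112 mm above the bench, with a grey runway plate 8 mm thick, 200 mm wide, reaching 340 mm out from its open mouth. Origin on the bench under the middle of the mouth; y points into the hood, z up.
- timer (a joint): Angle of the timer knob on the hood's roof, rad, 0 to 3.5 (end stops), growing clockwise seen from above. Stiff (0.06 N m), stays where it is left.
- timer_grip (a point): On the knob's vertical axis, 189 mm above the bench: the height to grip. Knob on the hood's roof: a black disc 60 mm across (top 169 mm above the bench) with an upright grip bar on it 14 mm thick, 30 mm tall (top 199 mm), from 38 mm on the pointer side to 26 mm on the other side of the axis.
- pointer (a point): Tip of the knob's pointer, the white-tipped end of the grip bar with a white line on top, 38 mm from the knob's axis. Turns with the knob.
- index (a point): Foot of the index mark, 38 mm from the knob's axis: the mark is the one black bar (16 x 6 mm) on the round aluminium dial plate (124 mm across) under the knob. The pointer is at the mark when, seen from above, its tip coincides with this point. Fixed during a run; 0.9 to 3 rad clockwise of the pointer's start.
- reagent_a: Amber reagent bottle, 90 mm diameter, 210 mm tall, a bystander to be left alone; origin at its underside centre.
- reagent_b: Green reagent bottle, 84 mm diameter, 200 mm tall, a bystander to be left alone; origin at its underside centre.
- beaker: Small glass beaker, 60 mm diameter, 70 mm tall, a bystander to be left alone; origin at its underside centre.
- dish: Shallow glass dish, 90 mm diameter, 18 mm tall, a bystander to be left alone; origin at its underside centre.
- spatula: Steel laboratory spatula lying flat, 160 mm long, a bystander to be left alone; origin at its underside near its middle.
- stopper: Black rubber stopper, 28 mm diameter, 30 mm tall, a bystander to be left alone; origin at its underside centre.
Mind the look-alikes: they are no part of the job. What is shaped like the spare2 but yellow is not meant.

How it is judged:
By the outcome, as a careful person would: the job done as asked, in the order asked, and still so for the second after the job is handed in, with the robot touching nothing.
Of in0, in1, in2, in3, in4, in5 only 1 to 2 are there at a start; the rules pass over those that are not, and their reading is None.
Of spare0, spare1, spare2, spare3 only 3 to 4 are there at a start; the rules pass over those that are not, and their reading is None.
At some moment in a run one of spare0, spare1, spare2, spare3 may be knocked a few centimetres aside while the robot is not near it.
Once in a run the grip may slacken for a moment while it holds something.
It also fails if it takes over 208 s, if anything falls off the work surface, if the arm or the gripper's body presses on something with over 40 N, if the wrist force passes 120 N, or if a joint passes its speed limit or range.

### The arm

A 7-joint arm with a two-finger parallel gripper is mounted at the origin on the work surface. World frame = base frame: x ahead of the robot, y to its left, z up, the work surface at z = 0. Lengths are in m, angles in rad, forces in N, time in s.
With the tool pointing down it reaches from about 0.35 to 0.9 m from the base axis. Payload 7.2 kg.
Tool frame: the origin (TCP) lies between the finger pads; the fingertips stand 17 mm ahead of it and the grasp point (between the pads) lies 2 mm behind it; z points along the fingers, y is the line along which they close (so a half turn about z gives the same grasp; the last joint's range is limited). The gripper opens to 85 mm and grips with 20 to 120 N. Pads are 22 mm wide; open, the fingers measure 114 mm over their backs; the gripper's body (76 mm by 85 mm) begins 54 mm behind the grasp point. The pads swing forward as they close: fully open they stand 13 mm farther back than shut.
Start: joints at [1.186, 0.411, -0.013, 1.596, 0.006, 1.134, -0.082], TCP at [0.195, -0.594, 0.225] pointing down, gripper open.
Joint ranges: [-2.95, 2.95], [-0.29, 1.99], [-1.47, 1.44], [0.14, 2.54], [-1.03, 4.17], [0.13, 1.85], [-2.86, 2.86]. Speed limits (rad/s): [2.39, 2.39, 3.01, 3.01, 3.14, 3.14, 3.14].

### API

Orientations are given as [roll, pitch, yaw] about the fixed x, y, z axes, in that order (R = Rz(yaw) Ry(pitch) Rx(roll)).
In Python, from station import arm, grab_frame, job_done gives the robot as it stands.
- The arm moves only by the shell command python3 -m jog 'ROWS'. ROWS is JSON, a list of rows, each an object of numbers: "x", "y", "z": the shift along the tool's x, y, z in cm; "wx", "wy", "wz": the turn, a rotation vector about the tool's x, y, z in rad; "jaw": the finger opening in cm, from 0 to 8.54. In form: [{"x": .., "y": .., "z": .., "wx": .., "wy": .., "wz": .., "jaw": ..}, ...]. A call has 1 to 12 rows; each row shifts and turns the commanded pose from where the row before left it, along the tool's axes as they then stand; what a row does not reach is not made up. A row lasts 1/10 s, in which the tool goes at most 50 mm and 8.59 degrees, less where a joint would pass 70% of its speed; a pose out of reach is approached as far as the arm can. A call is refused whole if a number of a shift passes 5 or a number of a turn 0.15, either way. A call with a gripper value outside its range is refused whole. The fingers move at their own pace and stop on an object; the grip force is fixed at half the most. Time passes only in rows, so rows that do not move let the fingers close. It gives the time, the measured TCP pose, the force, the opening and the grip force at its end, in the units of the state.
- arm.get_state(): the state, without advancing time (a new reading comes with each control period).
- grab_frame(name): name is "side" or "top"; returns a dict with "pixels" (400x640x3 uint8, red, green, blue), "range_z" (400x640 float32, m along the optical axis (not along the pixel's ray), 0 where there is no reading), "fovy" (degrees; the focal length in pixels is half the picture's height over the tangent of half this angle, whatever the lens; pixels are square), "cx", "cy" (the principal point, pixels), "dist" ([k1, k2, p1, p2, k3] as OpenCV has them; the pictures are not rectified), "world_to_cam" (4x4, takes a point from world to camera coordinates). Camera axes: x right, y up, looking along -z (the intrinsics and any distortion apply to the point x, -y, -z); pixel columns grow to the right and rows downward; lengths in m; the calibration is good to about 2 mm. A picture is of the moment at which its call begins.
- job_done(): hands the job in; it is judged then, once.
The state is a dict: "clock": time; "joint_positions": joint angles; "qd": joint speeds; "tau": joint torques, N m; "ee_pos": TCP position; "tcp_rot": TCP orientation; "wrist_force": force on the tool from outside, world axes, zero at the start; "moment": the same for the moment, N m; "opening": opening from 0.0 (shut) to 1.0 (fully open); "grasp_force": force on a finger pad.
Only numpy, scipy, OpenCV 4.12 (cv2) and the standard library are available. Lean on these libraries where they do the work, as an engineer would, in place of code of your own. Each camera call takes 0.05 s, during which the arm holds its last target. There are 200 camera calls.

## Working session

There is one attempt and no reset: what is moved stays moved. The work goes in short steps, Python scripts to look and compute and a shell command to move; the robot and the scene stay as the last step left them, time stands still between calls to the robot, and variables do not carry over. Pictures are saved under pics/ and viewed, at most 14 in all, crops included, and the job is handed in when it is done.

```bash
mkdir -p pics; ls; cat > h.py <<'E'
import numpy as np, cv2
from station import arm, grab_frame, job_done
def K(f):
    h,w=f["pixels"].shape[:2]; F=h/2/np.tan(np.radians(f["fovy"])/2)
    return np.array([[F,0,f["cx"]],[0,F,f["cy"]],[0,0,1.]])
def cloud(f):
    h,w=f["range_z"].shape; v,u=np.mgrid[0:h,0:w]
    p=cv2.undistortPoints(np.stack([u,v],-1).reshape(-1,1,2).astype(np.float64),K(f),np.array(f["dist"],float)).reshape(h,w,2)
    z=f["range_z"].astype(float)
    c=np.stack([p[...,0]*z,-p[...,1]*z,-z,np.ones_like(z)],-1)
    P=c@np.linalg.inv(f["world_to_cam"]).T
    P=P[...,:3]; P[z==0]=np.nan
    return P
def proj(f,X):
    X=np.atleast_2d(X); c=(np.c_[X,np.ones(len(X))]@np.array(f["world_to_cam"]).T)[:,:3]*[1,-1,-1]
    return cv2.projectPoints(c,np.zeros(3),np.zeros(3),K(f),np.array(f["dist"],float))[0][:,0]
def save(f,n): cv2.imwrite(f"pics/{n}.png",f["pixels"][...,::-1])
E
python3 - <<'E'
from h import *
for n in("top","side"):
    f=grab_frame(n); save(f,n+"0"); P=cloud(f); np.savez(n+"0.npz",P=P,px=f["pixels"])
    print(n,f["fovy"],np.linalg.inv(f["world_to_cam"])[:3,3],np.nanmin(P,(0,1)),np.nanmax(P,(0,1)))
s=arm.get_state(); print({k:np.round(v,3) for k,v in s.items()})
E
```

```text
pics
top 57.4852345038494 [ 0.43111429 -0.07059989  1.20945499] [-0.34086249 -1.8115934  -0.77158266] [1.2647731  1.70713152 0.65417354]
side 47.82585082144948 [ 0.39928617 -0.99639793  0.97439993] [-1.24729517 -0.73034258 -0.76786525] [1.27217817 2.2127846  0.77999014]
{'clock': np.float64(0.1), 'joint_positions': array([ 1.186,  0.412, -0.013,  1.597,  0.006,  1.134, -0.082]), 'qd': array([ 0.   , -0.002,  0.001, -0.001,  0.001, -0.   ,  0.001]), 'tau': array([ 3.0000e-03, -6.0182e+01,  6.8500e-01, -3.0009e+01,  1.4000e-02,
        7.0000e-03, -0.0000e+00]), 'ee_pos': array([ 0.195, -0.593,  0.224]), 'tcp_rot': array([-3.14 ,  0.   ,  0.317]), 'wrist_force': array([ 0.551,  0.794, -1.008]), 'moment': array([-0.002,  0.011,  0.013]), 'grasp_force': np.float64(0.0), 'opening': np.float64(1.0)}
```

View pics/top0.png

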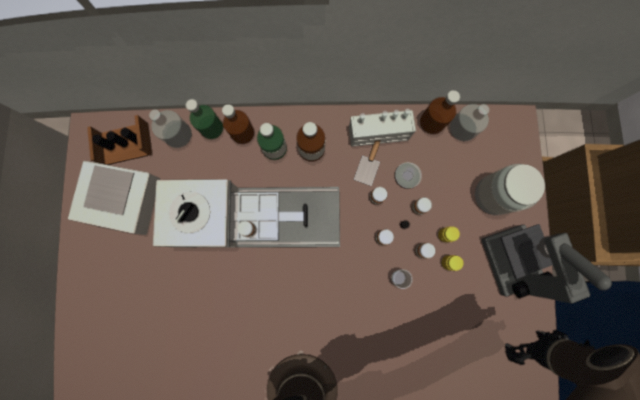

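View pics/side0.png

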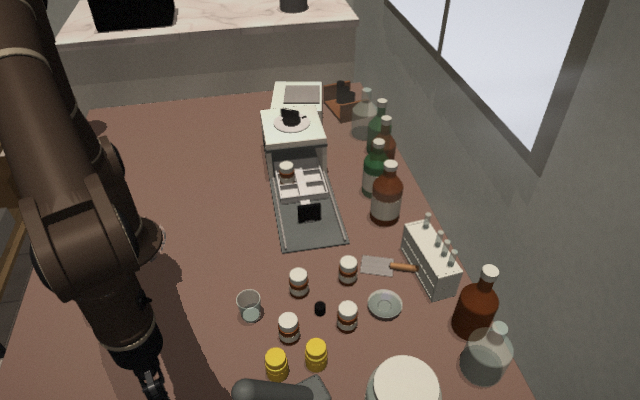

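Top view: the caps of the four spares are at (379,194), (424,205), (386,237) and (427,250). The yellow decoys are at (451,234) and (455,263). A tray jar is at (247,228), the handle at (306,215) and the knob at (187,212).

```bash
python3 - <<'E'
from h import *
d=np.load("top0.npz");P=d["P"];px=d["px"].astype(int)
for n,(u,v) in dict(a=(379,194),b=(424,205),c=(386,237),d=(427,250),y1=(451,234),y2=(455,263),tj=(247,228)).items():
    Q=P[v-14:v+15,u-14:u+15].reshape(-1,3); zt=np.nanpercentile(Q[:,2],95)
    Q=Q[abs(Q[:,2]-zt)<.006]; c,r=cv2.minEnclosingCircle(Q[:,:2].astype(np.float32)); print(n,np.round(np.mean(Q,0),4),np.round(c,4),round(r,4),len(Q))
def rect(m,n):
    Q=P[m]; r=cv2.minAreaRect(Q[:,:2].astype(np.float32)*1000); print(n,len(Q),np.round(r[0],1),np.round(r[1],1),round(r[2],2),Q[:,2].mean().round(4))
v,u=np.mgrid[0:400,0:640]
Z=P[...,2]
rect((abs(Z-.15)<.007)&(u>145)&(u<236)&(v>170)&(v<255),"roof")
rect((abs(Z-.075)<.012)&(u>296)&(u<316)&(v>195)&(v<235),"handle")
rect((abs(Z-.199)<.008)&(u>160)&(u<215)&(v>185)&(v<240),"bar")
rect((abs(Z-.036)<.006)&(u>230)&(u<285)&(v>185)&(v<248),"walls")
rect((abs(Z-.008)<.005)&(u>230)&(u<350)&(v>180)&(v<255),"runway")
im=cv2.resize(d["px"][170:260,140:330,::-1],None,fx=4.2,fy=4.2,interpolation=cv2.INTER_CUBIC); cv2.imwrite("pics/crop1.png",im)
E
```

```text
a [ 0.6157 -0.2549  0.0746] [ 0.6161 -0.2552] 0.0229 161
b [ 0.58   -0.3942  0.0747] [ 0.5801 -0.3946] 0.0227 153
c [ 0.4805 -0.2698  0.0747] [ 0.4808 -0.2703] 0.0232 171
d [ 0.4381 -0.3974  0.0748] [ 0.4375 -0.3982] 0.0237 171
y1 [ 0.4882 -0.4785  0.0748] [ 0.4886 -0.4791] 0.0226 153
y2 [ 0.3962 -0.4848  0.0747] [ 0.3962 -0.4857] 0.0237 175
tj [0.5121 0.1672 0.0912] [0.5123 0.1659] 0.0228 157
roof 4347 [558.2 320.5] [223.6 197.8] 89.75 0.1507
handle 87 [553.8 -17.5] [ 9.7 66.8] 89.76 0.0747
bar 130 [550.9 323.4] [15.9 65.2] 56.61 0.1983
walls 775 [555.1 149.1] [199.  152.3] 0.28 0.0358
runway 3696 [553.7  35.2] [397.  245.2] 89.44 0.0079
```

View pics/crop1.png

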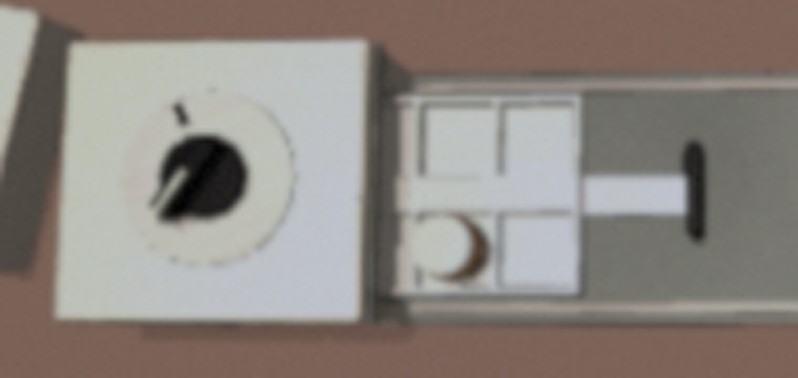

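Right of the hood, the tray jar stands at the tray's (-43, 0) cell, and the handle is at (0.554,-0.0175). In the crop the pointer is at lower left (165,205) and the index mark at (180,112), so about 100° clockwise. First, to the handle.

```bash
cat > st.py <<'E'
import sys
from h import *
s=arm.get_state(); p=s["ee_pos"]; r=s["tcp_rot"]; f=s["wrist_force"]
print("t",round(s["clock"],2),"p",np.round(p,4),"r",np.round(r,3),"F",np.round(f,1),"open",round(float(s["opening"])*8.54,2),"g",round(float(s["grasp_force"]),1),"q",np.round(s["joint_positions"],2))
if len(sys.argv)>1:
    from scipy.spatial.transform import Rotation as R
    t=np.array(eval(sys.argv[1]),float); Rc=R.from_euler("xyz",r)
    print("shift cm",np.round(Rc.inv().apply(t[:3]-p)*100,2), "wz",np.round((Rc.inv()*R.from_euler("xyz",[np.pi,0,t[3]])).as_rotvec(),3) if len(t)>3 else "")
E
python3 -m jog '[{"wz":0.11},{"wz":0.11},{"wz":0.1}]'
python3 -m jog '[{"x":2,"y":-3.2},{"x":2,"y":-3.2},{"x":2,"y":-3.2},{"x":2,"y":-3.2},{"x":2,"y":-3.2},{"x":2,"y":-3.2},{"x":2,"y":-3.2},{"x":2,"y":-3.2},{"x":2,"y":-3.2}]'
python3 -m jog '[{"x":2,"y":-3.2},{"x":2,"y":-3.2},{"x":2,"y":-3.2},{"x":2,"y":-3.2},{"x":2,"y":-3.2},{"x":2,"y":-3.2},{"x":2,"y":-3.2},{"x":2,"y":-3.2},{"x":2,"y":-3.2},{},{}]'
python3 st.py "[.554,-.0175,.056,0]"
```

```text
t 0.1 p [ 0.1945 -0.5935  0.2238] r [-3.14   0.     0.317] F [ 0.6  0.8 -1. ] open 8.54 g 0.0 q [ 1.19  0.41 -0.01  1.6   0.01  1.13 -0.08]
shift cm [ 52.1  -43.51  16.84] wz [-0.001  0.     0.317]invalid input
invalid input
invalid input
```

```bash
python3 -m jog '[{"x":0,"y":0,"z":0,"wx":0,"wy":0,"wz":0.11,"jaw":8.5},{"x":0,"y":0,"z":0,"wx":0,"wy":0,"wz":0.11,"jaw":8.5},{"x":0,"y":0,"z":0,"wx":0,"wy":0,"wz":0.1,"jaw":8.5}]'; python3 -m jog '[{"x":2,"y":-3.2,"z":0,"wx":0,"wy":0,"wz":0}]'; python3 -m jog --help
```

```text
clock: 0.4
ee_pos: [0.1945, -0.5936, 0.2241]
tcp_rot: [-3.141, 0.0, -0.008]
wrist_force: [-0.6, 0.3, 0.4]
opening: 0.993
grasp_force: 0.0invalid input
invalid input: not JSON, or not a number
```

```bash
python3 -m jog '[{"x":2,"y":-3.2,"z":0,"wx":0,"wy":0,"wz":0,"jaw":8.5},{"x":2,"y":-3.2,"z":0,"wx":0,"wy":0,"wz":0,"jaw":8.5},{"x":2,"y":-3.2,"z":0,"wx":0,"wy":0,"wz":0,"jaw":8.5},{"x":2,"y":-3.2,"z":0,"wx":0,"wy":0,"wz":0,"jaw":8.5},{"x":2,"y":-3.2,"z":0,"wx":0,"wy":0,"wz":0,"jaw":8.5},{"x":2,"y":-3.2,"z":0,"wx":0,"wy":0,"wz":0,"jaw":8.5},{"x":2,"y":-3.2,"z":0,"wx":0,"wy":0,"wz":0,"jaw":8.5},{"x":2,"y":-3.2,"z":0,"wx":0,"wy":0,"wz":0,"jaw":8.5},{"x":2,"y":-3.2,"z":0,"wx":0,"wy":0,"wz":0,"jaw":8.5}]' >/dev/null
python3 -m jog '[{"x":2,"y":-3.2,"z":0,"wx":0,"wy":0,"wz":0,"jaw":8.5},{"x":2,"y":-3.2,"z":0,"wx":0,"wy":0,"wz":0,"jaw":8.5},{"x":2,"y":-3.2,"z":0,"wx":0,"wy":0,"wz":0,"jaw":8.5},{"x":2,"y":-3.2,"z":0,"wx":0,"wy":0,"wz":0,"jaw":8.5},{"x":2,"y":-3.2,"z":0,"wx":0,"wy":0,"wz":0,"jaw":8.5},{"x":2,"y":-3.2,"z":0,"wx":0,"wy":0,"wz":0,"jaw":8.5},{"x":2,"y":-3.2,"z":0,"wx":0,"wy":0,"wz":0,"jaw":8.5},{"x":2,"y":-3.2,"z":0,"wx":0,"wy":0,"wz":0,"jaw":8.5},{"x":2,"y":-3.2,"z":0,"wx":0,"wy":0,"wz":0,"jaw":8.5},{"x":0,"y":0,"z":0,"wx":0,"wy":0,"wz":0,"jaw":8.5}]'
python3 st.py "[.554,-.0175,.056,0]"
```

```text
clock: 2.3
ee_pos: [0.5581, -0.0131, 0.2242]
tcp_rot: [-3.138, -0.0, 0.004]
wrist_force: [-0.4, 0.5, 1.1]
opening: 0.993
grasp_force: 0.0
t 2.3 p [ 0.5581 -0.0131  0.2242] r [-3.138 -0.     0.004] F [-0.4  0.5  1.1] open 8.48 g 0.0 q [ 0.2   0.32 -0.34  1.74  0.11  1.09 -1.73]
shift cm [-0.42  0.5  16.82] wz [-0.003 -0.     0.004]
```

```bash
python3 -m jog '[{"x":-0.4,"y":0.5,"z":2,"wx":0,"wy":0,"wz":0,"jaw":8.5},{"x":0,"y":0,"z":3,"wx":0,"wy":0,"wz":0,"jaw":8.5},{"x":0,"y":0,"z":3,"wx":0,"wy":0,"wz":0,"jaw":8.5},{"x":0,"y":0,"z":3,"wx":0,"wy":0,"wz":0,"jaw":8.5},{"x":0,"y":0,"z":3,"wx":0,"wy":0,"wz":0,"jaw":8.5},{"x":0,"y":0,"z":2,"wx":0,"wy":0,"wz":0,"jaw":8.5},{"x":0,"y":0,"z":0.8,"wx":0,"wy":0,"wz":0,"jaw":8.5},{"x":0,"y":0,"z":0,"wx":0,"wy":0,"wz":0,"jaw":8.5}]'
python3 -m jog '[{"x":0,"y":0,"z":0,"wx":0,"wy":0,"wz":0,"jaw":0.5},{"x":0,"y":0,"z":0,"wx":0,"wy":0,"wz":0,"jaw":0.5},{"x":0,"y":0,"z":0,"wx":0,"wy":0,"wz":0,"jaw":0.5},{"x":0,"y":0,"z":0,"wx":0,"wy":0,"wz":0,"jaw":0.5},{"x":0,"y":0,"z":0,"wx":0,"wy":0,"wz":0,"jaw":0.5},{"x":0,"y":0,"z":0,"wx":0,"wy":0,"wz":0,"jaw":0.5},{"x":0,"y":0,"z":0,"wx":0,"wy":0,"wz":0,"jaw":0.5},{"x":0,"y":0,"z":0,"wx":0,"wy":0,"wz":0,"jaw":0.5}]'
```

```text
clock: 3.1
ee_pos: [0.5516, -0.0244, 0.0556]
tcp_rot: [3.141, 0.002, -0.003]
wrist_force: [0.5, 0.6, -0.3]
opening: 0.997
grasp_force: 0.0
clock: 3.9
ee_pos: [0.553, -0.0235, 0.0574]
tcp_rot: [-3.141, -0.001, -0.003]
wrist_force: [-1.5, 1.3, 6.0]
opening: 0.115
grasp_force: 60.2
```

```bash
python3 -m jog '[{"x":0,"y":0.6,"z":0,"wx":0,"wy":0,"wz":0,"jaw":0.5},{"x":0,"y":1.2,"z":0,"wx":0,"wy":0,"wz":0,"jaw":0.5},{"x":0,"y":1.2,"z":0,"wx":0,"wy":0,"wz":0,"jaw":0.5},{"x":0,"y":1.2,"z":0,"wx":0,"wy":0,"wz":0,"jaw":0.5},{"x":0,"y":1.2,"z":0,"wx":0,"wy":0,"wz":0,"jaw":0.5},{"x":0,"y":1.2,"z":0,"wx":0,"wy":0,"wz":0,"jaw":0.5},{"x":0,"y":1.2,"z":0,"wx":0,"wy":0,"wz":0,"jaw":0.5},{"x":0,"y":1,"z":0,"wx":0,"wy":0,"wz":0,"jaw":0.5},{"x":0,"y":0.6,"z":0,"wx":0,"wy":0,"wz":0,"jaw":0.5},{"x":0,"y":0,"z":0,"wx":0,"wy":0,"wz":0,"jaw":0.5},{"x":0,"y":0,"z":0,"wx":0,"wy":0,"wz":0,"jaw":0.5},{"x":0,"y":0,"z":0,"wx":0,"wy":0,"wz":0,"jaw":0.5}]'; python3 - <<'E'
from h import *
f=grab_frame("top"); P=cloud(f); v,u=np.mgrid[0:400,0:640]
save(f,"t2"); m=(abs(P[...,2]-.036)<.006)&(u>230)&(u<310)&(v>175)&(v<255)
r=cv2.minAreaRect(P[m][:,:2].astype(np.float32)*1000); print(r)
E
```

```text
clock: 5.1
ee_pos: [0.5524, -0.118, 0.0574]
tcp_rot: [3.141, -0.001, -0.003]
wrist_force: [-2.6, 0.1, 7.0]
opening: 0.118
grasp_force: 60.6
((563.414794921875, 93.29672241210938), (198.79920959472656, 250.69020080566406), 4.169576168060303)
```

View pics/t2.png

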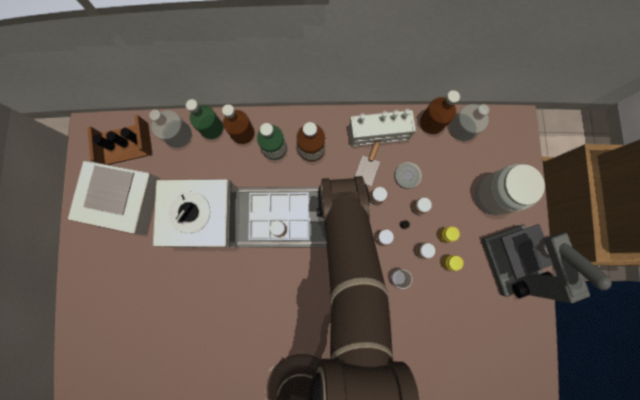

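The only jar in the tray is at (278,228), cell (-43, 0), so five cells are empty. I'll pull a little more to find the stop, then release.

```bash
python3 -m jog '[{"x":0,"y":0.3,"z":0,"wx":0,"wy":0,"wz":0,"jaw":0.5},{"x":0,"y":0.3,"z":0,"wx":0,"wy":0,"wz":0,"jaw":0.5},{"x":0,"y":0,"z":0,"wx":0,"wy":0,"wz":0,"jaw":0.5},{"x":0,"y":0,"z":0,"wx":0,"wy":0,"wz":0,"jaw":0.5}]'
python3 -m jog '[{"x":0,"y":0,"z":0,"wx":0,"wy":0,"wz":0,"jaw":5},{"x":0,"y":0,"z":0,"wx":0,"wy":0,"wz":0,"jaw":5},{"x":0,"y":0,"z":0,"wx":0,"wy":0,"wz":0,"jaw":5},{"x":0,"y":0,"z":0,"wx":0,"wy":0,"wz":0,"jaw":5},{"x":0,"y":0,"z":0,"wx":0,"wy":0,"wz":0,"jaw":5}]'
python3 -m jog '[{"x":0,"y":0,"z":-2,"wx":0,"wy":0,"wz":0,"jaw":8.5},{"x":0,"y":0,"z":-3,"wx":0,"wy":0,"wz":0,"jaw":8.5},{"x":0,"y":0,"z":-3,"wx":0,"wy":0,"wz":0,"jaw":8.5},{"x":0,"y":0,"z":-3,"wx":0,"wy":0,"wz":0,"jaw":8.5},{"x":0,"y":0,"z":-3,"wx":0,"wy":0,"wz":0,"jaw":8.5},{"x":0,"y":0,"z":0,"wx":0,"wy":0,"wz":0,"jaw":8.5}]'
python3 st.py "[.4805,-.27,.2,1.5708]"
```

```text
clock: 5.55
ee_pos: [0.5524, -0.1182, 0.0573]
tcp_rot: [-3.136, 0.0, 0.001]
wrist_force: [-3.4, 14.5, 9.3]
opening: 0.12
grasp_force: 60.9
clock: 6.05
ee_pos: [0.5521, -0.1246, 0.0565]
tcp_rot: [3.141, 0.0, -0.004]
wrist_force: [-0.8, 0.9, 0.7]
opening: 0.588
grasp_force: 0.0
clock: 6.65
ee_pos: [0.5545, -0.1245, 0.2009]
tcp_rot: [3.14, -0.007, -0.004]
wrist_force: [0.5, -0.1, 0.1]
opening: 0.995
grasp_force: 0.0
t 6.65 p [ 0.5545 -0.1245  0.2009] r [ 3.14  -0.007 -0.004] F [ 0.5 -0.1  0.1] open 8.5 g 0.0 q [ 0.38  0.35 -0.32  1.76  0.13  1.04 -1.55]
shift cm [-7.35 14.57  0.07] wz [ 0.007 -0.004 -1.574]
```

```bash
cat > jars.py <<'E'
import sys
from h import *
f=grab_frame("top"); P=cloud(f); px=f["pixels"].astype(int)
if len(sys.argv)>1: save(f,sys.argv[1])
for zt,lab,box in((.075,"bench",(.3,.75,-.6,-.17)),(.091,"tray",(.45,.66,-.06,.18))):
    m=(abs(P[...,2]-zt)<.006)&(P[...,0]>box[0])&(P[...,0]<box[1])&(P[...,1]>box[2])&(P[...,1]<box[3])
    n,L,st,_=cv2.connectedComponentsWithStats(m.astype(np.uint8))
    for i in range(1,n):
        if st[i,4]<40: continue
        Q=P[L==i]; c,r=cv2.minEnclosingCircle(Q[:,:2].astype(np.float32)); rgb=px[L==i].mean(0)
        print(lab,np.round(c,4),"r",round(r,4),st[i,4],rgb.round(), "YELLOW" if rgb[2]<.6*rgb[0] else "")
E
python3 -m jog '[{"x":0,"y":0,"z":0,"wx":0,"wy":0,"wz":-0.143,"jaw":8.5},{"x":0,"y":0,"z":0,"wx":0,"wy":0,"wz":-0.143,"jaw":8.5},{"x":0,"y":0,"z":0,"wx":0,"wy":0,"wz":-0.143,"jaw":8.5},{"x":0,"y":0,"z":0,"wx":0,"wy":0,"wz":-0.143,"jaw":8.5},{"x":0,"y":0,"z":0,"wx":0,"wy":0,"wz":-0.143,"jaw":8.5},{"x":0,"y":0,"z":0,"wx":0,"wy":0,"wz":-0.143,"jaw":8.5},{"x":0,"y":0,"z":0,"wx":0,"wy":0,"wz":-0.143,"jaw":8.5},{"x":0,"y":0,"z":0,"wx":0,"wy":0,"wz":-0.143,"jaw":8.5},{"x":0,"y":0,"z":0,"wx":0,"wy":0,"wz":-0.143,"jaw":8.5},{"x":0,"y":0,"z":0,"wx":0,"wy":0,"wz":-0.143,"jaw":8.5},{"x":0,"y":0,"z":0,"wx":0,"wy":0,"wz":-0.143,"jaw":8.5},{"x":0,"y":0,"z":0,"wx":0,"wy":0,"wz":0,"jaw":8.5}]'
python3 jars.py; python3 st.py "[.4805,-.27,.042,1.5708]"
```

```text
clock: 7.85
ee_pos: [0.5518, -0.1243, 0.1958]
tcp_rot: [-3.141, -0.0, 1.571]
wrist_force: [-1.0, -0.1, -0.3]
opening: 0.996
grasp_force: 0.0
bench [ 0.6196 -0.5989] r 0.0341 41 [73. 69. 61.] 
bench [ 0.5802 -0.3944] r 0.0226 153 [193. 195. 190.] 
bench [ 0.4887 -0.4789] r 0.0224 158 [191. 187.  76.] YELLOW
bench [ 0.4814 -0.2779] r 0.0207 54 [181. 180. 180.] 
bench [ 0.4376 -0.3982] r 0.0236 179 [188. 189. 188.] 
bench [ 0.3956 -0.4848] r 0.0246 182 [187. 183.  76.] YELLOW
tray [0.5117 0.0685] r 0.0227 170 [195. 197. 197.] 
t 7.9 p [ 0.5519 -0.1243  0.196 ] r [-3.141e+00 -1.000e-03  1.566e+00] F [-0.4  0.2  0.2] open 8.49 g 0.0 q [ 0.62  0.41 -0.63  1.74  0.27  1.08 -0.11]
shift cm [-14.61  -7.06  15.4 ] wz [-0.001 -0.001 -0.004]
```

```bash
python3 -m jog '[{"x":-2.92,"y":-1.41,"z":0,"wx":0,"wy":0,"wz":0,"jaw":8.5},{"x":-2.92,"y":-1.41,"z":0,"wx":0,"wy":0,"wz":0,"jaw":8.5},{"x":-2.92,"y":-1.41,"z":0,"wx":0,"wy":0,"wz":0,"jaw":8.5},{"x":-2.92,"y":-1.41,"z":0,"wx":0,"wy":0,"wz":0,"jaw":8.5},{"x":-2.92,"y":-1.41,"z":0,"wx":0,"wy":0,"wz":0,"jaw":8.5},{"x":0,"y":0,"z":0,"wx":0,"wy":0,"wz":0,"jaw":8.5},{"x":0,"y":0,"z":0,"wx":0,"wy":0,"wz":0,"jaw":8.5},{"x":0,"y":0,"z":0,"wx":0,"wy":0,"wz":0,"jaw":8.5}]'
python3 - <<'E'
from h import *
for i in range(4):
    f=grab_frame("side"); print(arm.get_state()["ee_pos"].round(4))
save(f,"s1"); P=cloud(f)
E
python3 st.py "[.4805,-.27,.042,1.5708]"
```

```text
clock: 8.7
ee_pos: [0.482, -0.2689, 0.1966]
tcp_rot: [3.141, -0.0, 1.569]
wrist_force: [0.4, 0.2, 0.4]
opening: 0.995
grasp_force: 0.0
[ 0.4822 -0.2687  0.1966]
[ 0.4822 -0.2687  0.1966]
[ 0.4821 -0.2688  0.1966]
[ 0.4821 -0.2689  0.1966]
t 8.9 p [ 0.4821 -0.2689  0.1966] r [ 3.141 -0.     1.571] F [-0.3  0.3 -0.7] open 8.53 g 0.0 q [ 0.89  0.38 -0.59  1.78  0.24  1.06  0.21]
shift cm [-0.11 -0.16 15.46] wz [ 0. -0.  0.]
```

View pics/s1.png

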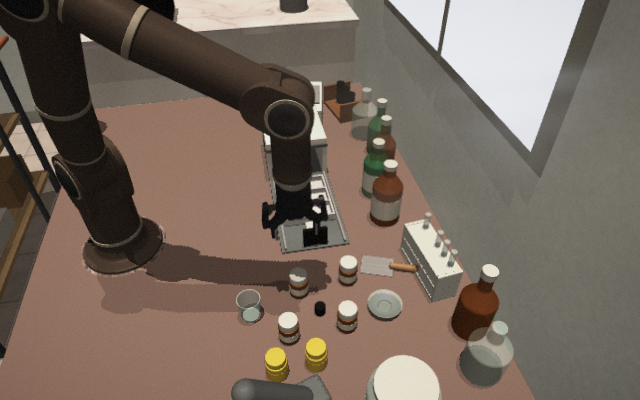

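The gripper hangs over jar c at side-view pixel (299,283), with nothing near the fingers. Descending to grip.

```bash
python3 -m jog '[{"x":-0.1,"y":-0.15,"z":3,"wx":0,"wy":0,"wz":0,"jaw":8.5},{"x":0,"y":0,"z":3,"wx":0,"wy":0,"wz":0,"jaw":8.5},{"x":0,"y":0,"z":3,"wx":0,"wy":0,"wz":0,"jaw":8.5},{"x":0,"y":0,"z":3,"wx":0,"wy":0,"wz":0,"jaw":8.5},{"x":0,"y":0,"z":2.5,"wx":0,"wy":0,"wz":0,"jaw":8.5},{"x":0,"y":0,"z":1,"wx":0,"wy":0,"wz":0,"jaw":8.5},{"x":0,"y":0,"z":0,"wx":0,"wy":0,"wz":0,"jaw":8.5}]'
python3 -m jog '[{"x":0,"y":0,"z":0,"wx":0,"wy":0,"wz":0,"jaw":4.5},{"x":0,"y":0,"z":0,"wx":0,"wy":0,"wz":0,"jaw":4.5},{"x":0,"y":0,"z":0,"wx":0,"wy":0,"wz":0,"jaw":4.5},{"x":0,"y":0,"z":0,"wx":0,"wy":0,"wz":0,"jaw":4.5},{"x":0,"y":0,"z":0,"wx":0,"wy":0,"wz":0,"jaw":4.5},{"x":0,"y":0,"z":0,"wx":0,"wy":0,"wz":0,"jaw":4.5}]'
```

```text
clock: 9.6
ee_pos: [0.4796, -0.2701, 0.0405]
tcp_rot: [-3.14, -0.001, 1.57]
wrist_force: [-0.7, 0.9, 0.1]
opening: 0.998
grasp_force: 0.0
clock: 10.2
ee_pos: [0.4812, -0.2715, 0.0435]
tcp_rot: [3.139, 0.002, 1.57]
wrist_force: [-0.7, 0.2, 7.9]
opening: 0.54
grasp_force: 55.1
```

```bash
python3 -m jog '[{"x":0,"y":0,"z":0,"wx":0,"wy":0,"wz":0,"jaw":7},{"x":0,"y":0,"z":0,"wx":0,"wy":0,"wz":0,"jaw":7},{"x":0,"y":0,"z":0.4,"wx":0,"wy":0,"wz":0,"jaw":7},{"x":0,"y":0,"z":0.5,"wx":0,"wy":0,"wz":0,"jaw":7},{"x":0,"y":0,"z":0,"wx":0,"wy":0,"wz":0,"jaw":7}]'
python3 -m jog '[{"x":0,"y":0,"z":0,"wx":0,"wy":0,"wz":0,"jaw":4.5},{"x":0,"y":0,"z":0,"wx":0,"wy":0,"wz":0,"jaw":4.5},{"x":0,"y":0,"z":0,"wx":0,"wy":0,"wz":0,"jaw":4.5},{"x":0,"y":0,"z":0,"wx":0,"wy":0,"wz":0,"jaw":4.5},{"x":0,"y":0,"z":0,"wx":0,"wy":0,"wz":0,"jaw":4.5},{"x":0,"y":0,"z":0,"wx":0,"wy":0,"wz":0,"jaw":4.5}]'
```

```text
clock: 10.7
ee_pos: [0.4794, -0.2708, 0.0316]
tcp_rot: [-3.14, -0.001, 1.57]
wrist_force: [0.3, -0.5, -0.5]
opening: 0.819
grasp_force: 0.0
clock: 11.3
ee_pos: [0.4803, -0.271, 0.033]
tcp_rot: [3.141, 0.0, 1.57]
wrist_force: [-0.4, 0.5, 5.5]
opening: 0.554
grasp_force: 61.8
```

```bash
python3 -m jog '[{"x":0,"y":0,"z":-2,"wx":0,"wy":0,"wz":0,"jaw":4.5},{"x":0,"y":0,"z":-3.5,"wx":0,"wy":0,"wz":0,"jaw":4.5},{"x":0,"y":0,"z":-3.5,"wx":0,"wy":0,"wz":0,"jaw":4.5},{"x":0,"y":0,"z":-3.5,"wx":0,"wy":0,"wz":0,"jaw":4.5},{"x":0,"y":0,"z":-3,"wx":0,"wy":0,"wz":0,"jaw":4.5}]'
python3 -m jog '[{"x":3.35,"y":0.98,"z":0,"wx":0,"wy":0,"wz":0,"jaw":4.5},{"x":3.35,"y":0.98,"z":0,"wx":0,"wy":0,"wz":0,"jaw":4.5},{"x":3.35,"y":0.98,"z":0,"wx":0,"wy":0,"wz":0,"jaw":4.5},{"x":3.35,"y":0.98,"z":0,"wx":0,"wy":0,"wz":0,"jaw":4.5},{"x":3.35,"y":0.98,"z":0,"wx":0,"wy":0,"wz":0,"jaw":4.5},{"x":3.35,"y":0.98,"z":0,"wx":0,"wy":0,"wz":0,"jaw":4.5},{"x":3.35,"y":0.98,"z":0,"wx":0,"wy":0,"wz":0,"jaw":4.5},{"x":3.35,"y":0.98,"z":0,"wx":0,"wy":0,"wz":0,"jaw":4.5},{"x":3.35,"y":0.98,"z":0,"wx":0,"wy":0,"wz":0,"jaw":4.5},{"x":3.35,"y":0.98,"z":0,"wx":0,"wy":0,"wz":0,"jaw":4.5},{"x":3.35,"y":0.98,"z":0,"wx":0,"wy":0,"wz":0,"jaw":4.5},{"x":3.35,"y":0.98,"z":0,"wx":0,"wy":0,"wz":0,"jaw":4.5}]'
python3 -m jog '[{"x":0,"y":0,"z":0,"wx":0,"wy":0,"wz":0,"jaw":4.5},{"x":0,"y":0,"z":0,"wx":0,"wy":0,"wz":0,"jaw":4.5},{"x":0,"y":0,"z":0,"wx":0,"wy":0,"wz":0,"jaw":4.5}]'>/dev/null; python3 jars.py t3; python3 st.py "[.5975,.1315,.05,1.5708]"; python3 - <<'E'
from h import *
f=grab_frame("side"); im=f["pixels"][100:260,230:410,::-1]; cv2.imwrite("pics/s3.png",cv2.resize(im,None,fx=3.7,fy=3.7))
E
```

```text
clock: 11.8
ee_pos: [0.48, -0.271, 0.1891]
tcp_rot: [3.141, 0.0, 1.57]
wrist_force: [0.4, -0.5, -1.3]
opening: 0.561
grasp_force: 62.2
clock: 13.0
ee_pos: [0.5981, 0.132, 0.187]
tcp_rot: [-3.141, 0.0, 1.57]
wrist_force: [0.6, 0.2, -1.6]
opening: 0.56
grasp_force: 62.4
bench [ 0.6156 -0.2551] r 0.0231 163 [193. 195. 193.] 
bench [ 0.5799 -0.394 ] r 0.023 156 [193. 195. 190.] 
bench [ 0.4889 -0.4798] r 0.0225 157 [192. 189.  77.] YELLOW
bench [ 0.4381 -0.398 ] r 0.0238 178 [189. 190. 189.] 
bench [ 0.3961 -0.4856] r 0.024 180 [188. 185.  77.] YELLOW
t 13.35 p [0.5979 0.1292 0.1872] r [-3.141e+00  1.000e-03  1.568e+00] F [-0.1 -0.1 -1.7] open 4.78 g 62.4 q [ 0.18  0.51 -0.67  1.64  0.34  1.11 -0.58]
shift cm [ 0.25 -0.04 13.72] wz [-0.001  0.001 -0.003]
```

View pics/s3.png

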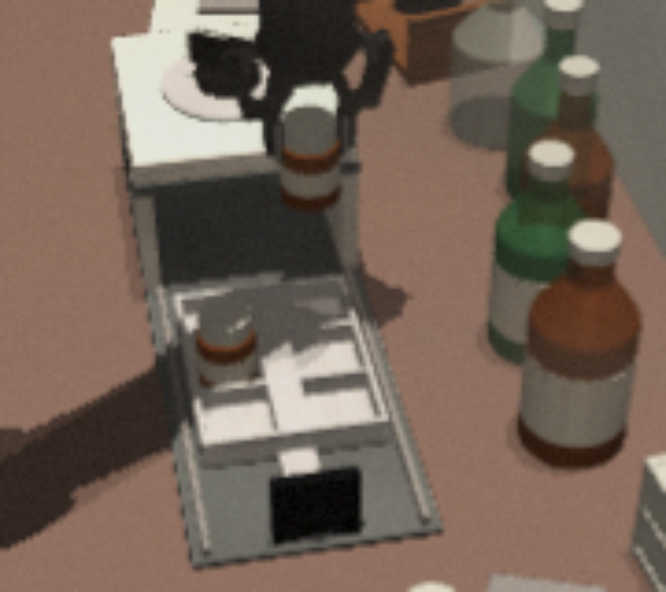

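The jar hangs upright in the grip at crop pixel (310,155), above the tray. Lowering into cell (+43, +63).

```bash
python3 -m jog '[{"x":0.25,"y":0,"z":3,"wx":0,"wy":0,"wz":0,"jaw":4.5},{"x":0,"y":0,"z":3,"wx":0,"wy":0,"wz":0,"jaw":4.5},{"x":0,"y":0,"z":3,"wx":0,"wy":0,"wz":0,"jaw":4.5},{"x":0,"y":0,"z":1.5,"wx":0,"wy":0,"wz":0,"jaw":4.5},{"x":0,"y":0,"z":1,"wx":0,"wy":0,"wz":0,"jaw":4.5},{"x":0,"y":0,"z":0.8,"wx":0,"wy":0,"wz":0,"jaw":4.5},{"x":0,"y":0,"z":0,"wx":0,"wy":0,"wz":0,"jaw":4.5},{"x":0,"y":0,"z":0,"wx":0,"wy":0,"wz":0,"jaw":4.5}]'
python3 -m jog '[{"x":0,"y":0,"z":0.6,"wx":0,"wy":0,"wz":0,"jaw":4.5},{"x":0,"y":0,"z":0.6,"wx":0,"wy":0,"wz":0,"jaw":4.5},{"x":0,"y":0,"z":0,"wx":0,"wy":0,"wz":0,"jaw":4.5},{"x":0,"y":0,"z":0,"wx":0,"wy":0,"wz":0,"jaw":4.5}]'
```

```text
clock: 14.2
ee_pos: [0.5987, 0.1336, 0.0655]
tcp_rot: [3.14, -0.0, 1.57]
wrist_force: [-0.2, 0.1, -1.6]
opening: 0.554
grasp_force: 62.4
clock: 14.6
ee_pos: [0.5979, 0.1334, 0.0524]
tcp_rot: [-3.141, 0.0, 1.57]
wrist_force: [-0.1, 0.7, -0.7]
opening: 0.56
grasp_force: 62.4
```

```bash
python3 -m jog '[{"x":0,"y":0,"z":0.3,"wx":0,"wy":0,"wz":0,"jaw":4.5},{"x":0,"y":0,"z":0,"wx":0,"wy":0,"wz":0,"jaw":4.5},{"x":0,"y":0,"z":0,"wx":0,"wy":0,"wz":0,"jaw":6.2},{"x":0,"y":0,"z":0,"wx":0,"wy":0,"wz":0,"jaw":6.2},{"x":0,"y":0,"z":0,"wx":0,"wy":0,"wz":0,"jaw":6.2},{"x":0,"y":0,"z":0,"wx":0,"wy":0,"wz":0,"jaw":6.2}]'
python3 -m jog '[{"x":0,"y":0,"z":-1.5,"wx":0,"wy":0,"wz":0,"jaw":6.2},{"x":0,"y":0,"z":-3,"wx":0,"wy":0,"wz":0,"jaw":6.2},{"x":0,"y":0,"z":-3,"wx":0,"wy":0,"wz":0,"jaw":6.2},{"x":0,"y":0,"z":-3,"wx":0,"wy":0,"wz":0,"jaw":6.2},{"x":0,"y":0,"z":-3,"wx":0,"wy":0,"wz":0,"jaw":8.5}]'
python3 -m jog '[{"x":-4,"y":0.2,"z":0,"wx":0,"wy":0,"wz":0,"jaw":8.5},{"x":-4,"y":0.2,"z":0,"wx":0,"wy":0,"wz":0,"jaw":8.5},{"x":-4,"y":0.2,"z":0,"wx":0,"wy":0,"wz":0,"jaw":8.5},{"x":-4,"y":0.2,"z":0,"wx":0,"wy":0,"wz":0,"jaw":8.5},{"x":-4,"y":0.2,"z":0,"wx":0,"wy":0,"wz":0,"jaw":8.5},{"x":-4,"y":0.2,"z":0,"wx":0,"wy":0,"wz":0,"jaw":8.5},{"x":0,"y":0,"z":0,"wx":0,"wy":0,"wz":0,"jaw":8.5},{"x":0,"y":0,"z":0,"wx":0,"wy":0,"wz":0,"jaw":8.5},{"x":0,"y":0,"z":0,"wx":0,"wy":0,"wz":0,"jaw":8.5}]'
python3 jars.py; python3 st.py "[.6157,-.255,.032,1.5708]"
```

```text
clock: 15.2
ee_pos: [0.5982, 0.1334, 0.0498]
tcp_rot: [3.141, -0.0, 1.57]
wrist_force: [0.2, -0.2, 0.0]
opening: 0.726
grasp_force: 0.0
clock: 15.7
ee_pos: [0.598, 0.1336, 0.1871]
tcp_rot: [3.141, -0.0, 1.57]
wrist_force: [-0.5, 0.5, 0.7]
opening: 0.874
grasp_force: 0.0
clock: 16.6
ee_pos: [0.6099, -0.105, 0.1854]
tcp_rot: [3.141, -0.001, 1.571]
wrist_force: [-0.3, 0.6, -0.0]
opening: 0.992
grasp_force: 0.0
bench [ 0.6165 -0.5991] r 0.0375 41 [74. 69. 62.] 
bench [ 0.5828 -0.2944] r 0.0233 165 [193. 194. 193.] 
bench [ 0.5802 -0.3946] r 0.0227 152 [194. 196. 191.] 
bench [ 0.489 -0.479] r 0.0227 159 [192. 189.  77.] YELLOW
bench [ 0.4386 -0.3977] r 0.024 177 [188. 189. 188.] 
bench [ 0.3956 -0.4855] r 0.0242 178 [188. 185.  76.] YELLOW
tray [0.5969 0.1345] r 0.0231 170 [194. 197. 190.] 
tray [0.512 0.068] r 0.0229 171 [196. 199. 198.] 
t 16.65 p [ 0.61   -0.1047  0.1853] r [ 3.141e+00 -1.000e-03  1.572e+00] F [ 1.2 -0.3 -0.3] open 8.5 g 0.0 q [ 0.54  0.51 -0.63  1.63  0.33  1.11 -0.18]
shift cm [-15.04   0.54  15.32] wz [ 0.001 -0.001  0.001]
```

Jar a got knocked to (0.583,-0.294), so I'll follow it.

```bash
python3 -m jog '[{"x":-3.16,"y":-0.45,"z":0,"wx":0,"wy":0,"wz":0,"jaw":7.2},{"x":-3.16,"y":-0.45,"z":0,"wx":0,"wy":0,"wz":0,"jaw":7.2},{"x":-3.16,"y":-0.45,"z":0,"wx":0,"wy":0,"wz":0,"jaw":7.2},{"x":-3.16,"y":-0.45,"z":0,"wx":0,"wy":0,"wz":0,"jaw":7.2},{"x":-3.16,"y":-0.45,"z":0,"wx":0,"wy":0,"wz":0,"jaw":7.2},{"x":-3.16,"y":-0.45,"z":0,"wx":0,"wy":0,"wz":0,"jaw":7.2},{"x":0,"y":0,"z":0,"wx":0,"wy":0,"wz":0,"jaw":7.2},{"x":0,"y":0,"z":0,"wx":0,"wy":0,"wz":0,"jaw":7.2},{"x":0,"y":0,"z":0,"wx":0,"wy":0,"wz":0,"jaw":7.2}]'
python3 st.py "[.5828,-.2944,.032,1.5708]"; python3 - <<'E'
from h import *
f=grab_frame("side"); P=cloud(f); m=(abs(P[...,2]-.072)<.008)&(P[...,1]<-.17)&(P[...,1]>-.6)&(P[...,0]>.3)&(P[...,0]<.75)
n,L,st,ce=cv2.connectedComponentsWithStats(m.astype(np.uint8))
print([(P[L==i].mean(0).round(3),st[i,4]) for i in range(1,n) if st[i,4]>40])
m=(P[...,2]>.01)&(P[...,2]<.033)&(np.hypot(P[...,0]-.525,P[...,1]+.33)<.035); print("stopper",np.nanmean(P[m],0),m.sum())
E
```

```text
clock: 17.55
ee_pos: [0.5834, -0.2937, 0.1849]
tcp_rot: [3.141, -0.001, 1.573]
wrist_force: [1.1, 0.6, 0.5]
opening: 0.847
grasp_force: 0.0
t 17.55 p [ 0.5834 -0.2937  0.1849] r [ 3.141e+00 -1.000e-03  1.573e+00] F [1.1 0.6 0.5] open 7.23 g 0.0 q [ 0.79  0.56 -0.59  1.54  0.33  1.14  0.13]
shift cm [-0.08 -0.07 15.29] wz [ 0.001 -0.001  0.002]
[(array([ 0.584, -0.299,  0.073]), np.int32(227)), (array([ 0.352, -0.318,  0.068]), np.int32(132)), (array([ 0.582, -0.398,  0.074]), np.int32(286)), (array([ 0.438, -0.403,  0.073]), np.int32(303)), (array([ 0.488, -0.483,  0.073]), np.int32(337)), (array([ 0.397, -0.49 ,  0.074]), np.int32(339))]
stopper [ 0.52452918 -0.34744257  0.02607195] 122
```

```bash
python3 -m jog '[{"x":-0.1,"y":-0.05,"z":3,"wx":0,"wy":0,"wz":0,"jaw":7.2},{"x":0,"y":0,"z":3,"wx":0,"wy":0,"wz":0,"jaw":7.2},{"x":0,"y":0,"z":3,"wx":0,"wy":0,"wz":0,"jaw":7.2},{"x":0,"y":0,"z":3,"wx":0,"wy":0,"wz":0,"jaw":7.2},{"x":0,"y":0,"z":2,"wx":0,"wy":0,"wz":0,"jaw":7.2},{"x":0,"y":0,"z":1.2,"wx":0,"wy":0,"wz":0,"jaw":7.2},{"x":0,"y":0,"z":0,"wx":0,"wy":0,"wz":0,"jaw":7.2}]'
python3 -m jog '[{"x":0,"y":0,"z":0,"wx":0,"wy":0,"wz":0,"jaw":4.5},{"x":0,"y":0,"z":0,"wx":0,"wy":0,"wz":0,"jaw":4.5},{"x":0,"y":0,"z":0,"wx":0,"wy":0,"wz":0,"jaw":4.5},{"x":0,"y":0,"z":0,"wx":0,"wy":0,"wz":0,"jaw":4.5},{"x":0,"y":0,"z":0,"wx":0,"wy":0,"wz":0,"jaw":4.5},{"x":0,"y":0,"z":0,"wx":0,"wy":0,"wz":0,"jaw":4.5}]'
python3 -m jog '[{"x":0,"y":0,"z":-2,"wx":0,"wy":0,"wz":0,"jaw":4.5},{"x":0,"y":0,"z":-3.5,"wx":0,"wy":0,"wz":0,"jaw":4.5},{"x":0,"y":0,"z":-3.5,"wx":0,"wy":0,"wz":0,"jaw":4.5},{"x":0,"y":0,"z":-3.5,"wx":0,"wy":0,"wz":0,"jaw":4.5},{"x":0,"y":0,"z":-3,"wx":0,"wy":0,"wz":0,"jaw":4.5},{"x":0,"y":0,"z":0,"wx":0,"wy":0,"wz":0,"jaw":4.5}]'; python3 st.py "[.5975,.068,.05,1.5708]"
```

```text
clock: 18.3
ee_pos: [0.5816, -0.2956, 0.0312]
tcp_rot: [-3.139, -0.001, 1.572]
wrist_force: [-0.5, -0.7, 0.4]
opening: 0.844
grasp_force: 0.0
clock: 18.9
ee_pos: [0.5835, -0.2973, 0.0346]
tcp_rot: [3.139, 0.001, 1.57]
wrist_force: [0.3, 0.8, 5.8]
opening: 0.557
grasp_force: 62.3
clock: 19.5
ee_pos: [0.5845, -0.2979, 0.1932]
tcp_rot: [3.134, 0.004, 1.57]
wrist_force: [0.5, -0.5, -0.8]
opening: 0.555
grasp_force: 62.1
t 19.5 p [ 0.5845 -0.2979  0.1932] r [3.134 0.004 1.57 ] F [ 0.5 -0.5 -0.8] open 4.74 g 62.1 q [ 0.8   0.56 -0.59  1.53  0.33  1.15  0.14]
shift cm [36.64  1.15 14.19] wz [ 0.007  0.004 -0.001]
```

```bash
python3 -m jog '[{"x":3,"y":0.1,"z":0,"wx":0,"wy":0,"wz":0,"jaw":4.5},{"x":3,"y":0.1,"z":0,"wx":0,"wy":0,"wz":0,"jaw":4.5},{"x":3,"y":0.1,"z":0,"wx":0,"wy":0,"wz":0,"jaw":4.5},{"x":3,"y":0.1,"z":0,"wx":0,"wy":0,"wz":0,"jaw":4.5},{"x":3,"y":0.1,"z":0,"wx":0,"wy":0,"wz":0,"jaw":4.5},{"x":3,"y":0.1,"z":0,"wx":0,"wy":0,"wz":0,"jaw":4.5},{"x":3,"y":0.1,"z":0,"wx":0,"wy":0,"wz":0,"jaw":4.5},{"x":3,"y":0.1,"z":0,"wx":0,"wy":0,"wz":0,"jaw":4.5},{"x":3,"y":0.1,"z":0,"wx":0,"wy":0,"wz":0,"jaw":4.5},{"x":3,"y":0.1,"z":0,"wx":0,"wy":0,"wz":0,"jaw":4.5},{"x":3,"y":0.1,"z":0,"wx":0,"wy":0,"wz":0,"jaw":4.5},{"x":3,"y":0.1,"z":0,"wx":0,"wy":0,"wz":0,"jaw":4.5}]'
python3 -m jog '[{"x":0,"y":0,"z":0,"wx":0,"wy":0,"wz":0,"jaw":4.5},{"x":0,"y":0,"z":0,"wx":0,"wy":0,"wz":0,"jaw":4.5},{"x":0,"y":0,"z":0,"wx":0,"wy":0,"wz":0,"jaw":4.5}]'>/dev/null; python3 jars.py; python3 st.py "[.5975,.067,.05,1.5708]"
```

```text
clock: 20.7
ee_pos: [0.594, 0.0636, 0.1871]
tcp_rot: [-3.141, 0.0, 1.57]
wrist_force: [0.2, -0.9, 0.1]
opening: 0.557
grasp_force: 62.0
bench [ 0.5804 -0.3946] r 0.0224 152 [193. 196. 191.] 
bench [ 0.4888 -0.4787] r 0.0225 159 [190. 187.  76.] YELLOW
bench [ 0.437  -0.3976] r 0.0234 178 [187. 189. 188.] 
bench [ 0.395  -0.4859] r 0.0247 183 [186. 183.  76.] YELLOW
t 21.05 p [0.5944 0.0612 0.1872] r [-3.141e+00  1.000e-03  1.568e+00] F [ 0.2  0.5 -1.8] open 4.75 g 62.0 q [ 0.3   0.49 -0.67  1.68  0.33  1.1  -0.47]
shift cm [ 0.59  0.31 13.72] wz [-0.001  0.001 -0.003]
```

```bash
python3 -m jog '[{"x":0.35,"y":0.3,"z":3,"wx":0,"wy":0,"wz":0,"jaw":4.5},{"x":0,"y":0,"z":3,"wx":0,"wy":0,"wz":0,"jaw":4.5},{"x":0,"y":0,"z":3,"wx":0,"wy":0,"wz":0,"jaw":4.5},{"x":0,"y":0,"z":1.5,"wx":0,"wy":0,"wz":0,"jaw":4.5},{"x":0,"y":0,"z":0.8,"wx":0,"wy":0,"wz":0,"jaw":4.5},{"x":0,"y":0,"z":0,"wx":0,"wy":0,"wz":0,"jaw":4.5},{"x":0,"y":0,"z":0,"wx":0,"wy":0,"wz":0,"jaw":4.5}]'
python3 - <<'E'
from h import *
f=grab_frame("side"); im=f["pixels"][100:260,230:410,::-1]; cv2.imwrite("pics/s4.png",cv2.resize(im,None,fx=3.7,fy=3.7,interpolation=cv2.INTER_CUBIC))
E
python3 st.py "[.5975,.067,.05,1.5708]"
```

```text
clock: 21.75
ee_pos: [0.5983, 0.0664, 0.0757]
tcp_rot: [3.14, -0.0, 1.57]
wrist_force: [0.7, 0.1, -1.5]
opening: 0.556
grasp_force: 62.0
t 21.8 p [0.5984 0.0665 0.076 ] r [ 3.139 -0.     1.57 ] F [-0.2 -0.3 -0.9] open 4.74 g 62.0 q [ 0.25  0.61 -0.61  1.76  0.44  0.9  -0.56]
shift cm [ 0.05 -0.1   2.6 ] wz [ 0.002 -0.    -0.001]
```

View pics/s4.png

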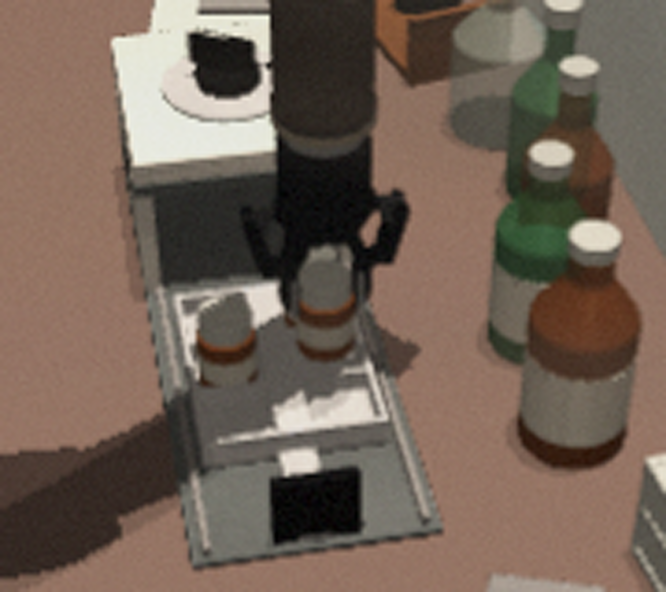

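The jar is just above cell (+43, 0) at crop pixel (327,310), upright and clear of its neighbours. Seating it, then on to jar d.

```bash
python3 -m jog '[{"x":0,"y":0,"z":0.8,"wx":0,"wy":0,"wz":0,"jaw":4.5},{"x":0,"y":0,"z":0.8,"wx":0,"wy":0,"wz":0,"jaw":4.5},{"x":0,"y":0,"z":0.6,"wx":0,"wy":0,"wz":0,"jaw":4.5},{"x":0,"y":0,"z":0.2,"wx":0,"wy":0,"wz":0,"jaw":4.5},{"x":0,"y":0,"z":0,"wx":0,"wy":0,"wz":0,"jaw":4.5},{"x":0,"y":0,"z":0,"wx":0,"wy":0,"wz":0,"jaw":4.5}]'
python3 -m jog '[{"x":0,"y":0,"z":0,"wx":0,"wy":0,"wz":0,"jaw":6.2},{"x":0,"y":0,"z":0,"wx":0,"wy":0,"wz":0,"jaw":6.2},{"x":0,"y":0,"z":0,"wx":0,"wy":0,"wz":0,"jaw":6.2},{"x":0,"y":0,"z":0,"wx":0,"wy":0,"wz":0,"jaw":6.2}]'
python3 -m jog '[{"x":0,"y":0,"z":-1.5,"wx":0,"wy":0,"wz":0,"jaw":6.2},{"x":0,"y":0,"z":-3,"wx":0,"wy":0,"wz":0,"jaw":6.2},{"x":0,"y":0,"z":-3,"wx":0,"wy":0,"wz":0,"jaw":6.2},{"x":0,"y":0,"z":-3,"wx":0,"wy":0,"wz":0,"jaw":6.2},{"x":0,"y":0,"z":-3,"wx":0,"wy":0,"wz":0,"jaw":6.2}]'
python3 -m jog '[{"x":-3.5,"y":-1.2,"z":0,"wx":0,"wy":0,"wz":0,"jaw":8.2},{"x":-3.5,"y":-1.2,"z":0,"wx":0,"wy":0,"wz":0,"jaw":8.2},{"x":-3.5,"y":-1.2,"z":0,"wx":0,"wy":0,"wz":0,"jaw":8.2},{"x":-3.5,"y":-1.2,"z":0,"wx":0,"wy":0,"wz":0,"jaw":8.2},{"x":-3.5,"y":-1.2,"z":0,"wx":0,"wy":0,"wz":0,"jaw":8.2},{"x":-3.5,"y":-1.2,"z":0,"wx":0,"wy":0,"wz":0,"jaw":8.2},{"x":-3.5,"y":-1.2,"z":0,"wx":0,"wy":0,"wz":0,"jaw":8.2},{"x":-3.5,"y":-1.2,"z":0,"wx":0,"wy":0,"wz":0,"jaw":8.2},{"x":0,"y":0,"z":0,"wx":0,"wy":0,"wz":0,"jaw":8.2},{"x":0,"y":0,"z":0,"wx":0,"wy":0,"wz":0,"jaw":8.2},{"x":0,"y":0,"z":0,"wx":0,"wy":0,"wz":0,"jaw":8.2}]'
python3 jars.py; python3 st.py "[.4377,-.398,.032,1.5708]"
```

```text
clock: 22.4
ee_pos: [0.5971, 0.0663, 0.0505]
tcp_rot: [-3.141, 0.0, 1.57]
wrist_force: [-3.7, -0.5, 3.3]
opening: 0.557
grasp_force: 62.5
clock: 22.8
ee_pos: [0.5976, 0.0663, 0.0505]
tcp_rot: [3.141, -0.0, 1.57]
wrist_force: [-0.1, 0.4, -0.0]
opening: 0.73
grasp_force: 0.0
clock: 23.3
ee_pos: [0.5975, 0.0665, 0.1881]
tcp_rot: [3.141, -0.0, 1.57]
wrist_force: [-0.2, -0.0, -0.8]
opening: 0.724
grasp_force: 0.0
clock: 24.4
ee_pos: [0.5018, -0.2123, 0.1864]
tcp_rot: [3.141, -0.0, 1.571]
wrist_force: [-0.2, 0.2, -0.9]
opening: 0.966
grasp_force: 0.0
bench [ 0.4887 -0.4791] r 0.0226 160 [190. 186.  76.] YELLOW
bench [ 0.3967 -0.4858] r 0.0242 183 [186. 182.  75.] YELLOW
tray [0.5969 0.1351] r 0.0232 165 [193. 195. 189.] 
tray [0.5959 0.0697] r 0.023 168 [193. 196. 192.] 
tray [0.5121 0.0692] r 0.0231 173 [194. 197. 196.] 
t 24.45 p [ 0.5019 -0.212   0.1862] r [ 3.141 -0.     1.572] F [-0.3 -0.1  0.6] open 8.18 g 0.0 q [ 0.81  0.39 -0.64  1.81  0.26  1.03  0.07]
shift cm [-18.59  -6.46  15.41] wz [ 0.001 -0.     0.001]
```

```bash
cat > side.py <<'E'
from h import *
f=grab_frame("side"); P=cloud(f); m=(abs(P[...,2]-.072)<.008)&(P[...,1]<-.17)&(P[...,1]>-.6)&(P[...,0]>.3)&(P[...,0]<.75)
n,L,st,ce=cv2.connectedComponentsWithStats(m.astype(np.uint8))
for i in range(1,n):
    if st[i,4]>40: print("side",(P[L==i].mean(0)+[-.001,.004,0]).round(4),st[i,4],f["pixels"][L==i].mean(0).round())
E
python3 -m jog '[{"x":-3.1,"y":-1.06,"z":0,"wx":0,"wy":0,"wz":0,"jaw":8.2},{"x":-3.1,"y":-1.06,"z":0,"wx":0,"wy":0,"wz":0,"jaw":8.2},{"x":-3.1,"y":-1.06,"z":0,"wx":0,"wy":0,"wz":0,"jaw":8.2},{"x":-3.1,"y":-1.06,"z":0,"wx":0,"wy":0,"wz":0,"jaw":8.2},{"x":-3.1,"y":-1.06,"z":0,"wx":0,"wy":0,"wz":0,"jaw":8.2},{"x":-3.1,"y":-1.06,"z":0,"wx":0,"wy":0,"wz":0,"jaw":8.2},{"x":0,"y":0,"z":0,"wx":0,"wy":0,"wz":0,"jaw":8.2},{"x":0,"y":0,"z":0,"wx":0,"wy":0,"wz":0,"jaw":8.2},{"x":0,"y":0,"z":0,"wx":0,"wy":0,"wz":0,"jaw":8.2}]' >/dev/null; python3 side.py; python3 st.py "[.4377,-.398,.032,1.5708]"
```

```text
side [ 0.351  -0.3141  0.0682] 127 [134. 132. 121.]
side [ 0.5808 -0.3943  0.074 ] 280 [213. 207. 193.]
side [ 0.4367 -0.3985  0.0738] 303 [125. 120. 109.]
side [ 0.487  -0.4793  0.0734] 337 [215. 192.  76.]
side [ 0.3959 -0.4858  0.0738] 343 [216. 194.  76.]
t 25.4 p [ 0.4387 -0.3976  0.1858] r [ 3.141 -0.     1.573] F [-0.3  0.3 -0.1] open 8.19 g 0.0 q [ 1.08  0.45 -0.57  1.7   0.27  1.07  0.42]
shift cm [-0.04 -0.1  15.38] wz [ 0.001 -0.     0.002]
```

```bash
python3 -m jog '[{"x":0,"y":-0.1,"z":3,"wx":0,"wy":0,"wz":0,"jaw":7.2},{"x":0,"y":0,"z":3,"wx":0,"wy":0,"wz":0,"jaw":7.2},{"x":0,"y":0,"z":3,"wx":0,"wy":0,"wz":0,"jaw":7.2},{"x":0,"y":0,"z":3,"wx":0,"wy":0,"wz":0,"jaw":7.2},{"x":0,"y":0,"z":2,"wx":0,"wy":0,"wz":0,"jaw":7.2},{"x":0,"y":0,"z":1.3,"wx":0,"wy":0,"wz":0,"jaw":7.2},{"x":0,"y":0,"z":0,"wx":0,"wy":0,"wz":0,"jaw":7.2}]'
python3 -m jog '[{"x":0,"y":0,"z":0,"wx":0,"wy":0,"wz":0,"jaw":4.5},{"x":0,"y":0,"z":0,"wx":0,"wy":0,"wz":0,"jaw":4.5},{"x":0,"y":0,"z":0,"wx":0,"wy":0,"wz":0,"jaw":4.5},{"x":0,"y":0,"z":0,"wx":0,"wy":0,"wz":0,"jaw":4.5},{"x":0,"y":0,"z":0,"wx":0,"wy":0,"wz":0,"jaw":4.5},{"x":0,"y":0,"z":0,"wx":0,"wy":0,"wz":0,"jaw":4.5}]'
python3 -m jog '[{"x":0,"y":0,"z":-2,"wx":0,"wy":0,"wz":0,"jaw":4.5},{"x":0,"y":0,"z":-3.5,"wx":0,"wy":0,"wz":0,"jaw":4.5},{"x":0,"y":0,"z":-3.5,"wx":0,"wy":0,"wz":0,"jaw":4.5},{"x":0,"y":0,"z":-3.5,"wx":0,"wy":0,"wz":0,"jaw":4.5},{"x":0,"y":0,"z":-3,"wx":0,"wy":0,"wz":0,"jaw":4.5},{"x":0,"y":0,"z":0,"wx":0,"wy":0,"wz":0,"jaw":4.5}]'; python3 st.py "[.5115,.132,.05,1.5708]"
```

```text
clock: 26.1
ee_pos: [0.4363, -0.398, 0.0312]
tcp_rot: [-3.14, -0.002, 1.572]
wrist_force: [-0.6, -0.4, -0.3]
opening: 0.842
grasp_force: 0.0
clock: 26.7
ee_pos: [0.4375, -0.4, 0.0344]
tcp_rot: [3.139, 0.002, 1.57]
wrist_force: [0.2, 1.6, 7.0]
opening: 0.556
grasp_force: 62.1
clock: 27.3
ee_pos: [0.4386, -0.4009, 0.1929]
tcp_rot: [3.136, 0.006, 1.57]
wrist_force: [0.9, 0.1, -0.8]
opening: 0.559
grasp_force: 61.8
t 27.3 p [ 0.4386 -0.4009  0.1929] r [3.136 0.006 1.57 ] F [ 0.9  0.1 -0.8] open 4.78 g 61.8 q [ 1.08  0.45 -0.57  1.69  0.27  1.08  0.43]
shift cm [53.39  7.14 14.02] wz [ 0.006  0.006 -0.001]
```

```bash
python3 -m jog '[{"x":3.4,"y":0.62,"z":0,"wx":0,"wy":0,"wz":0,"jaw":4.5},{"x":3.4,"y":0.62,"z":0,"wx":0,"wy":0,"wz":0,"jaw":4.5},{"x":3.4,"y":0.62,"z":0,"wx":0,"wy":0,"wz":0,"jaw":4.5},{"x":3.4,"y":0.62,"z":0,"wx":0,"wy":0,"wz":0,"jaw":4.5},{"x":3.4,"y":0.62,"z":0,"wx":0,"wy":0,"wz":0,"jaw":4.5},{"x":3.4,"y":0.62,"z":0,"wx":0,"wy":0,"wz":0,"jaw":4.5},{"x":3.4,"y":0.62,"z":0,"wx":0,"wy":0,"wz":0,"jaw":4.5},{"x":3.4,"y":0.62,"z":0,"wx":0,"wy":0,"wz":0,"jaw":4.5},{"x":3.4,"y":0.62,"z":0,"wx":0,"wy":0,"wz":0,"jaw":4.5},{"x":3.4,"y":0.62,"z":0,"wx":0,"wy":0,"wz":0,"jaw":4.5},{"x":3.4,"y":0.62,"z":0,"wx":0,"wy":0,"wz":0,"jaw":4.5},{"x":3.4,"y":0.62,"z":0,"wx":0,"wy":0,"wz":0,"jaw":4.5}]'
python3 -m jog '[{"x":0,"y":0,"z":0,"wx":0,"wy":0,"wz":0,"jaw":4.5},{"x":0,"y":0,"z":0,"wx":0,"wy":0,"wz":0,"jaw":4.5},{"x":0,"y":0,"z":0,"wx":0,"wy":0,"wz":0,"jaw":4.5}]'>/dev/null; python3 jars.py; python3 st.py "[.5115,.0045,.05,1.5708]"
```

```text
clock: 28.5
ee_pos: [0.511, 0.0095, 0.1874]
tcp_rot: [-3.142, 0.0, 1.57]
wrist_force: [-0.4, -0.0, -1.3]
opening: 0.556
grasp_force: 61.8
bench [ 0.5802 -0.3944] r 0.0225 154 [191. 193. 189.] 
bench [ 0.4886 -0.4787] r 0.0224 155 [188. 185.  75.] YELLOW
bench [ 0.3971 -0.486 ] r 0.0252 184 [184. 181.  75.] YELLOW
t 28.85 p [0.5109 0.0069 0.1873] r [-3.141e+00  1.000e-03  1.568e+00] F [-0.4 -0.1  0.2] open 4.76 g 61.9 q [ 0.49  0.35 -0.73  1.88  0.27  1.02 -0.36]
shift cm [-0.23  0.07 13.73] wz [-0.001  0.001 -0.003]
```

```bash
python3 -m jog '[{"x":-0.4,"y":0,"z":3,"wx":0,"wy":0,"wz":0,"jaw":4.5},{"x":0,"y":0,"z":3,"wx":0,"wy":0,"wz":0,"jaw":4.5},{"x":0,"y":0,"z":3,"wx":0,"wy":0,"wz":0,"jaw":4.5},{"x":0,"y":0,"z":1.5,"wx":0,"wy":0,"wz":0,"jaw":4.5},{"x":0,"y":0,"z":0.8,"wx":0,"wy":0,"wz":0,"jaw":4.5},{"x":0,"y":0,"z":0,"wx":0,"wy":0,"wz":0,"jaw":4.5},{"x":0,"y":0,"z":0,"wx":0,"wy":0,"wz":0,"jaw":4.5}]'
python3 st.py "[.5115,.0045,.05,1.5708]"
```

```text
clock: 29.55
ee_pos: [0.512, 0.0044, 0.0755]
tcp_rot: [3.14, 0.0, 1.57]
wrist_force: [-0.1, 0.5, -0.0]
opening: 0.554
grasp_force: 61.9
t 29.55 p [0.512  0.0044 0.0755] r [3.14 0.   1.57] F [-0.1  0.5 -0. ] open 4.73 g 61.9 q [ 0.41  0.49 -0.66  1.98  0.42  0.8  -0.48]
shift cm [ 0.01 -0.05  2.55] wz [ 0.001  0.    -0.001]
```

```bash
python3 -m jog '[{"x":0,"y":0,"z":0.8,"wx":0,"wy":0,"wz":0,"jaw":4.5},{"x":0,"y":0,"z":0.8,"wx":0,"wy":0,"wz":0,"jaw":4.5},{"x":0,"y":0,"z":0.6,"wx":0,"wy":0,"wz":0,"jaw":4.5},{"x":0,"y":0,"z":0.2,"wx":0,"wy":0,"wz":0,"jaw":4.5},{"x":0,"y":0,"z":0,"wx":0,"wy":0,"wz":0,"jaw":4.5},{"x":0,"y":0,"z":0,"wx":0,"wy":0,"wz":0,"jaw":4.5}]'
python3 -m jog '[{"x":0,"y":0,"z":0,"wx":0,"wy":0,"wz":0,"jaw":6.2},{"x":0,"y":0,"z":0,"wx":0,"wy":0,"wz":0,"jaw":6.2},{"x":0,"y":0,"z":0,"wx":0,"wy":0,"wz":0,"jaw":6.2},{"x":0,"y":0,"z":0,"wx":0,"wy":0,"wz":0,"jaw":6.2}]'
python3 -m jog '[{"x":0,"y":0,"z":-1.5,"wx":0,"wy":0,"wz":0,"jaw":6.2},{"x":0,"y":0,"z":-3,"wx":0,"wy":0,"wz":0,"jaw":6.2},{"x":0,"y":0,"z":-3,"wx":0,"wy":0,"wz":0,"jaw":6.2},{"x":0,"y":0,"z":-3,"wx":0,"wy":0,"wz":0,"jaw":6.2},{"x":0,"y":0,"z":-3,"wx":0,"wy":0,"wz":0,"jaw":6.2}]'
python3 -m jog '[{"x":-3.3,"y":0.57,"z":0,"wx":0,"wy":0,"wz":0,"jaw":7.5},{"x":-3.3,"y":0.57,"z":0,"wx":0,"wy":0,"wz":0,"jaw":7.5},{"x":-3.3,"y":0.57,"z":0,"wx":0,"wy":0,"wz":0,"jaw":7.5},{"x":-3.3,"y":0.57,"z":0,"wx":0,"wy":0,"wz":0,"jaw":7.5},{"x":-3.3,"y":0.57,"z":0,"wx":0,"wy":0,"wz":0,"jaw":7.5},{"x":-3.3,"y":0.57,"z":0,"wx":0,"wy":0,"wz":0,"jaw":7.5},{"x":-3.3,"y":0.57,"z":0,"wx":0,"wy":0,"wz":0,"jaw":7.5},{"x":-3.3,"y":0.57,"z":0,"wx":0,"wy":0,"wz":0,"jaw":7.5},{"x":-3.3,"y":0.57,"z":0,"wx":0,"wy":0,"wz":0,"jaw":7.5},{"x":-3.3,"y":0.57,"z":0,"wx":0,"wy":0,"wz":0,"jaw":7.5},{"x":-3.3,"y":0.57,"z":0,"wx":0,"wy":0,"wz":0,"jaw":7.5},{"x":-3.3,"y":0.57,"z":0,"wx":0,"wy":0,"wz":0,"jaw":7.5}]'
python3 -m jog '[{"x":0,"y":0,"z":0,"wx":0,"wy":0,"wz":0,"jaw":7.5},{"x":0,"y":0,"z":0,"wx":0,"wy":0,"wz":0,"jaw":7.5},{"x":0,"y":0,"z":0,"wx":0,"wy":0,"wz":0,"jaw":7.5}]' >/dev/null; python3 jars.py; python3 side.py; python3 st.py "[.5802,-.3945,.032,1.5708]"
```

```text
clock: 30.15
ee_pos: [0.5112, 0.0045, 0.0505]
tcp_rot: [-3.142, -0.0, 1.57]
wrist_force: [0.8, 0.4, -0.7]
opening: 0.553
grasp_force: 61.7
clock: 30.55
ee_pos: [0.5113, 0.0044, 0.0506]
tcp_rot: [3.141, 0.0, 1.57]
wrist_force: [-0.2, 0.5, 0.4]
opening: 0.725
grasp_force: 0.0
clock: 31.05
ee_pos: [0.5111, 0.0047, 0.188]
tcp_rot: [3.141, -0.0, 1.57]
wrist_force: [0.6, -1.0, 0.3]
opening: 0.729
grasp_force: 0.0
clock: 32.25
ee_pos: [0.5793, -0.3929, 0.187]
tcp_rot: [3.141, -0.0, 1.57]
wrist_force: [0.5, -0.6, -0.4]
opening: 0.883
grasp_force: 0.0
bench [ 0.5804 -0.3942] r 0.0223 155 [129. 123. 114.] 
bench [ 0.4889 -0.4789] r 0.0226 157 [194. 191.  78.] YELLOW
bench [ 0.3959 -0.4847] r 0.0236 161 [187. 184.  75.] YELLOW
tray [0.5969 0.1352] r 0.0232 168 [197. 200. 193.] 
tray [0.5959 0.0687] r 0.0228 165 [197. 200. 196.] 
tray [0.5117 0.0691] r 0.0232 174 [198. 201. 200.] 
tray [0.5102 0.0057] r 0.0229 170 [198. 201. 203.] 
side [ 0.3503 -0.3132  0.0682] 129 [135. 134. 122.]
side [ 0.5809 -0.3943  0.074 ] 284 [137. 131. 119.]
side [ 0.4869 -0.4796  0.0734] 342 [217. 196.  78.]
side [ 0.396  -0.4856  0.0737] 339 [221. 200.  80.]
t 32.65 p [ 0.5796 -0.3902  0.1863] r [ 3.141 -0.     1.572] F [-0.  -0.1  0.6] open 7.51 g 0.0 q [ 0.88  0.64 -0.58  1.41  0.36  1.2   0.27]
shift cm [-0.44  0.05 15.43] wz [ 0.001 -0.     0.001]
```

```bash
python3 -m jog '[{"x":-0.3,"y":0.05,"z":3,"wx":0,"wy":0,"wz":0,"jaw":7.2},{"x":0,"y":0,"z":3,"wx":0,"wy":0,"wz":0,"jaw":7.2},{"x":0,"y":0,"z":3,"wx":0,"wy":0,"wz":0,"jaw":7.2},{"x":0,"y":0,"z":3,"wx":0,"wy":0,"wz":0,"jaw":7.2},{"x":0,"y":0,"z":2,"wx":0,"wy":0,"wz":0,"jaw":7.2},{"x":0,"y":0,"z":1.3,"wx":0,"wy":0,"wz":0,"jaw":7.2},{"x":0,"y":0,"z":0,"wx":0,"wy":0,"wz":0,"jaw":7.2}]'
python3 -m jog '[{"x":0,"y":0,"z":0,"wx":0,"wy":0,"wz":0,"jaw":4.5},{"x":0,"y":0,"z":0,"wx":0,"wy":0,"wz":0,"jaw":4.5},{"x":0,"y":0,"z":0,"wx":0,"wy":0,"wz":0,"jaw":4.5},{"x":0,"y":0,"z":0,"wx":0,"wy":0,"wz":0,"jaw":4.5},{"x":0,"y":0,"z":0,"wx":0,"wy":0,"wz":0,"jaw":4.5},{"x":0,"y":0,"z":0,"wx":0,"wy":0,"wz":0,"jaw":4.5}]'
python3 -m jog '[{"x":0,"y":0,"z":-2,"wx":0,"wy":0,"wz":0,"jaw":4.5},{"x":0,"y":0,"z":-3.5,"wx":0,"wy":0,"wz":0,"jaw":4.5},{"x":0,"y":0,"z":-3.5,"wx":0,"wy":0,"wz":0,"jaw":4.5},{"x":0,"y":0,"z":-3.5,"wx":0,"wy":0,"wz":0,"jaw":4.5},{"x":0,"y":0,"z":-3,"wx":0,"wy":0,"wz":0,"jaw":4.5},{"x":0,"y":0,"z":0,"wx":0,"wy":0,"wz":0,"jaw":4.5}]'; python3 st.py "[.5975,.005,.05,1.5708]"
```

```text
clock: 33.35
ee_pos: [0.579, -0.3935, 0.031]
tcp_rot: [-3.139, -0.002, 1.571]
wrist_force: [0.2, 0.0, -0.4]
opening: 0.842
grasp_force: 0.0
clock: 33.95
ee_pos: [0.581, -0.3952, 0.0348]
tcp_rot: [3.139, 0.002, 1.57]
wrist_force: [0.9, 1.0, 6.5]
opening: 0.556
grasp_force: 62.3
clock: 34.55
ee_pos: [0.5821, -0.3956, 0.1938]
tcp_rot: [3.134, 0.005, 1.57]
wrist_force: [1.2, -0.0, 0.6]
opening: 0.554
grasp_force: 61.9
t 34.55 p [ 0.5821 -0.3956  0.1938] r [3.134 0.005 1.57 ] F [ 1.2 -0.   0.6] open 4.74 g 61.9 q [ 0.88  0.63 -0.58  1.39  0.36  1.21  0.27]
shift cm [40.13  1.38 14.2 ] wz [ 0.007  0.005 -0.001]
```

```bash
python3 -m jog '[{"x":3.32,"y":0.13,"z":0,"wx":0,"wy":0,"wz":0,"jaw":4.5},{"x":3.32,"y":0.13,"z":0,"wx":0,"wy":0,"wz":0,"jaw":4.5},{"x":3.32,"y":0.13,"z":0,"wx":0,"wy":0,"wz":0,"jaw":4.5},{"x":3.32,"y":0.13,"z":0,"wx":0,"wy":0,"wz":0,"jaw":4.5},{"x":3.32,"y":0.13,"z":0,"wx":0,"wy":0,"wz":0,"jaw":4.5},{"x":3.32,"y":0.13,"z":0,"wx":0,"wy":0,"wz":0,"jaw":4.5},{"x":3.32,"y":0.13,"z":0,"wx":0,"wy":0,"wz":0,"jaw":4.5},{"x":3.32,"y":0.13,"z":0,"wx":0,"wy":0,"wz":0,"jaw":4.5},{"x":3.32,"y":0.13,"z":0,"wx":0,"wy":0,"wz":0,"jaw":4.5},{"x":3.32,"y":0.13,"z":0,"wx":0,"wy":0,"wz":0,"jaw":4.5},{"x":3.32,"y":0.13,"z":0,"wx":0,"wy":0,"wz":0,"jaw":4.5},{"x":3.32,"y":0.13,"z":0,"wx":0,"wy":0,"wz":0,"jaw":4.5}]'
python3 -m jog '[{"x":0,"y":0,"z":0,"wx":0,"wy":0,"wz":0,"jaw":4.5},{"x":0,"y":0,"z":0,"wx":0,"wy":0,"wz":0,"jaw":4.5},{"x":0,"y":0,"z":0,"wx":0,"wy":0,"wz":0,"jaw":4.5}]'>/dev/null; python3 st.py "[.5975,.005,.05,1.5708]"
```

```text
clock: 35.75
ee_pos: [0.5954, 0.0049, 0.1874]
tcp_rot: [-3.142, 0.0, 1.57]
wrist_force: [-0.5, -0.6, 0.0]
opening: 0.554
grasp_force: 61.9
t 36.05 p [0.5956 0.0023 0.1873] r [-3.141e+00  1.000e-03  1.568e+00] F [ 0.2 -0.5 -0.4] open 4.76 g 61.9 q [ 0.41  0.48 -0.68  1.68  0.33  1.1  -0.37]
shift cm [ 0.28  0.2  13.73] wz [-0.     0.001 -0.002]
```

```bash
python3 -m jog '[{"x":0.1,"y":0.15,"z":3,"wx":0,"wy":0,"wz":0,"jaw":4.5},{"x":0,"y":0,"z":3,"wx":0,"wy":0,"wz":0,"jaw":4.5},{"x":0,"y":0,"z":3,"wx":0,"wy":0,"wz":0,"jaw":4.5},{"x":0,"y":0,"z":1.5,"wx":0,"wy":0,"wz":0,"jaw":4.5},{"x":0,"y":0,"z":0.8,"wx":0,"wy":0,"wz":0,"jaw":4.5},{"x":0,"y":0,"z":0,"wx":0,"wy":0,"wz":0,"jaw":4.5},{"x":0,"y":0,"z":0,"wx":0,"wy":0,"wz":0,"jaw":4.5}]'
python3 st.py "[.5975,.005,.05,1.5708]"; python3 - <<'E'
from h import *
f=grab_frame("side"); im=f["pixels"][100:260,230:410,::-1]; cv2.imwrite("pics/s5.png",cv2.resize(im,None,fx=3.7,fy=3.7,interpolation=cv2.INTER_CUBIC))
E
```

```text
clock: 36.75
ee_pos: [0.598, 0.0046, 0.0757]
tcp_rot: [3.14, -0.0, 1.569]
wrist_force: [0.6, -0.1, 0.4]
opening: 0.557
grasp_force: 61.9
t 36.75 p [0.598  0.0046 0.0757] r [ 3.14  -0.     1.569] F [ 0.6 -0.1  0.4] open 4.75 g 61.9 q [ 0.35  0.61 -0.61  1.77  0.44  0.9  -0.46]
shift cm [ 0.03 -0.06  2.57] wz [ 0.002 -0.    -0.001]
```

View pics/s5.png

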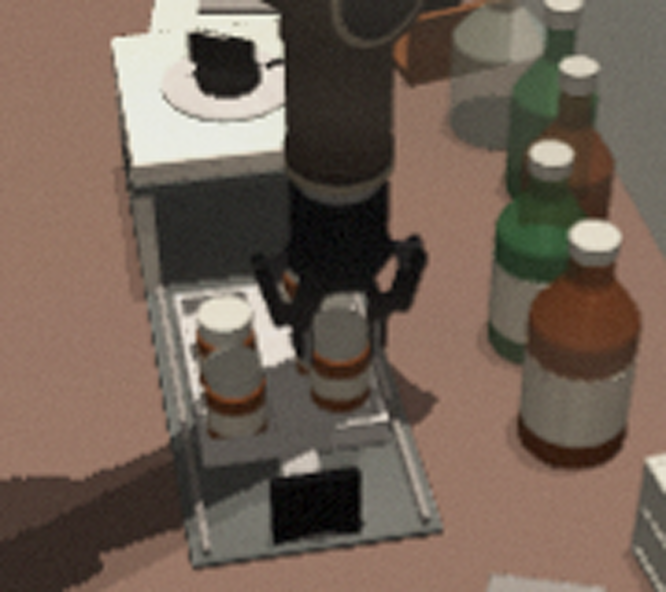

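The fourth jar is above cell (+43, -63) at (340,360), and the others stand upright. Seating it, then back to the handle.

```bash
python3 -m jog '[{"x":0,"y":0,"z":0.8,"wx":0,"wy":0,"wz":0,"jaw":4.5},{"x":0,"y":0,"z":0.8,"wx":0,"wy":0,"wz":0,"jaw":4.5},{"x":0,"y":0,"z":0.6,"wx":0,"wy":0,"wz":0,"jaw":4.5},{"x":0,"y":0,"z":0.2,"wx":0,"wy":0,"wz":0,"jaw":4.5},{"x":0,"y":0,"z":0,"wx":0,"wy":0,"wz":0,"jaw":4.5},{"x":0,"y":0,"z":0,"wx":0,"wy":0,"wz":0,"jaw":4.5}]'
python3 -m jog '[{"x":0,"y":0,"z":0,"wx":0,"wy":0,"wz":0,"jaw":6.2},{"x":0,"y":0,"z":0,"wx":0,"wy":0,"wz":0,"jaw":6.2},{"x":0,"y":0,"z":0,"wx":0,"wy":0,"wz":0,"jaw":6.2},{"x":0,"y":0,"z":0,"wx":0,"wy":0,"wz":0,"jaw":6.2}]'
python3 -m jog '[{"x":0,"y":0,"z":-1.5,"wx":0,"wy":0,"wz":0,"jaw":6.2},{"x":0,"y":0,"z":-3,"wx":0,"wy":0,"wz":0,"jaw":6.2},{"x":0,"y":0,"z":-3,"wx":0,"wy":0,"wz":0,"jaw":6.2},{"x":0,"y":0,"z":-3,"wx":0,"wy":0,"wz":0,"jaw":6.2},{"x":0,"y":0,"z":-3,"wx":0,"wy":0,"wz":0,"jaw":6.2},{"x":-3,"y":-1.1,"z":0,"wx":0,"wy":0,"wz":0,"jaw":8.5},{"x":-3,"y":-1.1,"z":0,"wx":0,"wy":0,"wz":0,"jaw":8.5},{"x":-3,"y":-1.1,"z":0,"wx":0,"wy":0,"wz":0,"jaw":8.5},{"x":-3,"y":-1.1,"z":0,"wx":0,"wy":0,"wz":0,"jaw":8.5}]'
python3 -m jog '[{"x":0,"y":0,"z":0,"wx":0,"wy":0,"wz":0.143,"jaw":8.5},{"x":0,"y":0,"z":0,"wx":0,"wy":0,"wz":0.143,"jaw":8.5},{"x":0,"y":0,"z":0,"wx":0,"wy":0,"wz":0.143,"jaw":8.5},{"x":0,"y":0,"z":0,"wx":0,"wy":0,"wz":0.143,"jaw":8.5},{"x":0,"y":0,"z":0,"wx":0,"wy":0,"wz":0.143,"jaw":8.5},{"x":0,"y":0,"z":0,"wx":0,"wy":0,"wz":0.143,"jaw":8.5},{"x":0,"y":0,"z":0,"wx":0,"wy":0,"wz":0.143,"jaw":8.5},{"x":0,"y":0,"z":0,"wx":0,"wy":0,"wz":0.143,"jaw":8.5},{"x":0,"y":0,"z":0,"wx":0,"wy":0,"wz":0.143,"jaw":8.5},{"x":0,"y":0,"z":0,"wx":0,"wy":0,"wz":0.143,"jaw":8.5},{"x":0,"y":0,"z":0,"wx":0,"wy":0,"wz":0.143,"jaw":8.5},{"x":0,"y":0,"z":0,"wx":0,"wy":0,"wz":0,"jaw":8.5}]'
python3 -m jog '[{"x":0,"y":0,"z":0,"wx":0,"wy":0,"wz":0,"jaw":8.5},{"x":0,"y":0,"z":0,"wx":0,"wy":0,"wz":0,"jaw":8.5}]' >/dev/null; python3 jars.py; python3 st.py "[.5535,-.118,.056,0]"
```

```text
clock: 37.4
ee_pos: [0.5968, 0.0046, 0.0507]
tcp_rot: [-3.141, 0.001, 1.57]
wrist_force: [-3.4, -0.3, 5.3]
opening: 0.556
grasp_force: 62.4
clock: 37.8
ee_pos: [0.5972, 0.0047, 0.0504]
tcp_rot: [-3.141, -0.0, 1.57]
wrist_force: [1.0, 0.4, -0.0]
opening: 0.726
grasp_force: 0.0
clock: 38.7
ee_pos: [0.5528, -0.1162, 0.1869]
tcp_rot: [3.14, 0.0, 1.57]
wrist_force: [-0.2, 0.1, 0.5]
opening: 0.993
grasp_force: 0.0
clock: 39.9
ee_pos: [0.5533, -0.1148, 0.1867]
tcp_rot: [3.142, -0.001, -0.005]
wrist_force: [-0.2, 0.6, -0.3]
opening: 0.995
grasp_force: 0.0
bench [ 0.6192 -0.5982] r 0.0368 41 [72. 68. 61.] 
bench [ 0.4886 -0.4791] r 0.0225 159 [190. 187.  76.] YELLOW
bench [ 0.3955 -0.4855] r 0.0244 183 [186. 182.  75.] YELLOW
tray [0.5969 0.1349] r 0.0231 165 [193. 196. 189.] 
tray [0.5958 0.0691] r 0.0229 168 [193. 196. 192.] 
tray [0.5951 0.0049] r 0.0226 165 [194. 197. 195.] 
tray [0.5117 0.0689] r 0.0231 173 [194. 197. 196.] 
tray [0.5101 0.0055] r 0.0229 174 [194. 197. 199.] 
t 40.15 p [ 0.5532 -0.1152  0.1859] r [-3.142e+00 -0.000e+00 -1.000e-03] F [ 0.9 -1.  -0.3] open 8.53 g 0.0 q [ 0.39  0.37 -0.34  1.77  0.14  1.02 -1.58]
shift cm [ 0.03  0.28 12.99] wz [-0.    -0.    -0.001]
```

```bash
python3 -m jog '[{"x":0,"y":0.2,"z":3,"wx":0,"wy":0,"wz":0,"jaw":8.5},{"x":0,"y":0,"z":3,"wx":0,"wy":0,"wz":0,"jaw":8.5},{"x":0,"y":0,"z":3,"wx":0,"wy":0,"wz":0,"jaw":8.5},{"x":0,"y":0,"z":2.8,"wx":0,"wy":0,"wz":0,"jaw":8.5},{"x":0,"y":0,"z":1.2,"wx":0,"wy":0,"wz":0,"jaw":8.5},{"x":0,"y":0,"z":0,"wx":0,"wy":0,"wz":0,"jaw":8.5}]'
python3 -m jog '[{"x":0,"y":0,"z":0,"wx":0,"wy":0,"wz":0,"jaw":0.5},{"x":0,"y":0,"z":0,"wx":0,"wy":0,"wz":0,"jaw":0.5},{"x":0,"y":0,"z":0,"wx":0,"wy":0,"wz":0,"jaw":0.5},{"x":0,"y":0,"z":0,"wx":0,"wy":0,"wz":0,"jaw":0.5},{"x":0,"y":0,"z":0,"wx":0,"wy":0,"wz":0,"jaw":0.5},{"x":0,"y":0,"z":0,"wx":0,"wy":0,"wz":0,"jaw":0.5},{"x":0,"y":0,"z":0,"wx":0,"wy":0,"wz":0,"jaw":0.5},{"x":0,"y":0,"z":0,"wx":0,"wy":0,"wz":0,"jaw":0.5},{"x":0,"y":0,"z":0,"wx":0,"wy":0,"wz":0,"jaw":0.5}]'
python3 -m jog '[{"x":0,"y":-0.5,"z":0,"wx":0,"wy":0,"wz":0,"jaw":0.5},{"x":0,"y":-1,"z":0,"wx":0,"wy":0,"wz":0,"jaw":0.5},{"x":0,"y":-1.2,"z":0,"wx":0,"wy":0,"wz":0,"jaw":0.5},{"x":0,"y":-1.2,"z":0,"wx":0,"wy":0,"wz":0,"jaw":0.5},{"x":0,"y":-1.2,"z":0,"wx":0,"wy":0,"wz":0,"jaw":0.5},{"x":0,"y":-1.2,"z":0,"wx":0,"wy":0,"wz":0,"jaw":0.5},{"x":0,"y":-1.2,"z":0,"wx":0,"wy":0,"wz":0,"jaw":0.5},{"x":0,"y":-1.2,"z":0,"wx":0,"wy":0,"wz":0,"jaw":0.5},{"x":0,"y":-1.2,"z":0,"wx":0,"wy":0,"wz":0,"jaw":0.5},{"x":0,"y":-1,"z":0,"wx":0,"wy":0,"wz":0,"jaw":0.5},{"x":0,"y":-0.5,"z":0,"wx":0,"wy":0,"wz":0,"jaw":0.5},{"x":0,"y":0,"z":0,"wx":0,"wy":0,"wz":0,"jaw":0.5}]'
python3 st.py "[.5535,.124,.056,0]"
```

```text
clock: 40.75
ee_pos: [0.552, -0.1171, 0.0541]
tcp_rot: [-3.141, 0.003, -0.002]
wrist_force: [1.0, -0.0, -0.6]
opening: 0.995
grasp_force: 0.0
clock: 41.65
ee_pos: [0.5534, -0.1174, 0.0563]
tcp_rot: [3.141, -0.001, -0.003]
wrist_force: [-1.0, 0.1, 5.7]
opening: 0.118
grasp_force: 60.3
clock: 42.85
ee_pos: [0.5541, -0.0018, 0.0563]
tcp_rot: [-3.141, -0.001, -0.002]
wrist_force: [-1.2, 2.3, 5.7]
opening: 0.124
grasp_force: 60.5
t 42.85 p [ 0.5541 -0.0018  0.0563] r [-3.141e+00 -1.000e-03 -2.000e-03] F [-1.2  2.3  5.7] open 1.06 g 60.5 q [ 0.16  0.52 -0.32  1.91  0.23  0.75 -1.86]
shift cm [ -0.08 -12.58   0.04] wz [-0.001 -0.001 -0.002]
```

```bash
python3 -m jog '[{"x":0,"y":-0.7,"z":0,"wx":0,"wy":0,"wz":0,"jaw":0.5},{"x":0,"y":-1.3,"z":0,"wx":0,"wy":0,"wz":0,"jaw":0.5},{"x":0,"y":-1.3,"z":0,"wx":0,"wy":0,"wz":0,"jaw":0.5},{"x":0,"y":-1.3,"z":0,"wx":0,"wy":0,"wz":0,"jaw":0.5},{"x":0,"y":-1.3,"z":0,"wx":0,"wy":0,"wz":0,"jaw":0.5},{"x":0,"y":-1.3,"z":0,"wx":0,"wy":0,"wz":0,"jaw":0.5},{"x":0,"y":-1.3,"z":0,"wx":0,"wy":0,"wz":0,"jaw":0.5},{"x":0,"y":-1.3,"z":0,"wx":0,"wy":0,"wz":0,"jaw":0.5},{"x":0,"y":-1.3,"z":0,"wx":0,"wy":0,"wz":0,"jaw":0.5},{"x":0,"y":-1,"z":0,"wx":0,"wy":0,"wz":0,"jaw":0.5},{"x":0,"y":-0.4,"z":0,"wx":0,"wy":0,"wz":0,"jaw":0.5},{"x":0,"y":0,"z":0,"wx":0,"wy":0,"wz":0,"jaw":0.5}]'
python3 -m jog '[{"x":0,"y":-0.2,"z":0,"wx":0,"wy":0,"wz":0,"jaw":0.5},{"x":0,"y":-0.2,"z":0,"wx":0,"wy":0,"wz":0,"jaw":0.5},{"x":0,"y":0,"z":0,"wx":0,"wy":0,"wz":0,"jaw":0.5},{"x":0,"y":0,"z":0,"wx":0,"wy":0,"wz":0,"jaw":0.5}]'
```

```text
clock: 44.05
ee_pos: [0.5548, 0.1232, 0.0564]
tcp_rot: [-3.14, -0.002, -0.002]
wrist_force: [0.7, 2.2, 5.0]
opening: 0.118
grasp_force: 60.4
clock: 44.45
ee_pos: [0.5548, 0.124, 0.0564]
tcp_rot: [3.14, -0.001, -0.005]
wrist_force: [0.3, -4.1, 7.3]
opening: 0.119
grasp_force: 60.7
```

```bash
python3 -m jog '[{"x":0,"y":-0.3,"z":0,"wx":0,"wy":0,"wz":0,"jaw":0.5},{"x":0,"y":0,"z":0,"wx":0,"wy":0,"wz":0,"jaw":0.5},{"x":0,"y":0,"z":0,"wx":0,"wy":0,"wz":0,"jaw":0.5}]'
python3 -m jog '[{"x":0,"y":0,"z":0,"wx":0,"wy":0,"wz":0,"jaw":5},{"x":0,"y":0,"z":0,"wx":0,"wy":0,"wz":0,"jaw":5},{"x":0,"y":0,"z":0,"wx":0,"wy":0,"wz":0,"jaw":5},{"x":0,"y":0,"z":0,"wx":0,"wy":0,"wz":0,"jaw":5},{"x":0,"y":0,"z":0,"wx":0,"wy":0,"wz":0,"jaw":5}]'
python3 -m jog '[{"x":0,"y":0.2,"z":-2,"wx":0,"wy":0,"wz":0,"jaw":6},{"x":0,"y":0,"z":-3,"wx":0,"wy":0,"wz":0,"jaw":6},{"x":0,"y":0,"z":-4,"wx":0,"wy":0,"wz":0,"jaw":6},{"x":0,"y":0,"z":-4,"wx":0,"wy":0,"wz":0,"jaw":6},{"x":0,"y":0,"z":-4,"wx":0,"wy":0,"wz":0,"jaw":6},{"x":0,"y":0,"z":-4,"wx":0,"wy":0,"wz":0,"jaw":6},{"x":0,"y":0,"z":0,"wx":0,"wy":0,"wz":0,"jaw":6},{"x":0,"y":0,"z":0,"wx":0,"wy":0,"wz":0,"jaw":6}]'
python3 - <<'E'
from h import *
f=grab_frame("top"); P=cloud(f); px=f["pixels"]; np.savez("k.npz",P=P,px=px)
v,u=np.mgrid[0:400,0:640]; Z=P[...,2]
m=(abs(Z-.075)<.012)&(u>240)&(u<300)&(v>195)&(v<235)
Q=P[m]; print("handle",len(Q),np.round(Q.mean(0),4))
# disc top & bar top
m=(abs(Z-.1985)<.006)&(u>160)&(u<215)&(v>185)&(v<240); Q=P[m]; r=cv2.minAreaRect(Q[:,:2].astype(np.float32)*1000); print("bar",len(Q),r,Q[:,2].mean())
print("corners",cv2.boxPoints(r).round(1).tolist())
g=px.sum(-1).astype(int)
m=(abs(Z-.169)<.006)&(np.hypot(P[...,0]-.551,P[...,1]-.322)<.05); Q=P[m]; print("disc",len(Q),cv2.minEnclosingCircle(Q[:,:2].astype(np.float32)))
# dial plate dark: index
m=(Z>.145)&(Z<.162)&(g<250)&(np.hypot(P[...,0]-.551,P[...,1]-.322)<.065); n,L,st,ce=cv2.connectedComponentsWithStats(m.astype(np.uint8))
for i in range(1,n):
    if st[i,4]>3: print("dark",st[i,4],ce[i].round(1),np.round(P[L==i].mean(0),4))
im=cv2.resize(px[175:250,150:230,::-1],None,fx=7,fy=7,interpolation=cv2.INTER_NEAREST); cv2.imwrite("pics/knob.png",im)
E
```

```text
clock: 44.75
ee_pos: [0.5547, 0.1241, 0.0563]
tcp_rot: [3.137, -0.001, -0.006]
wrist_force: [-0.5, -11.5, 10.7]
opening: 0.118
grasp_force: 61.1
clock: 45.25
ee_pos: [0.5537, 0.1291, 0.0554]
tcp_rot: [-3.141, 0.0, -0.003]
wrist_force: [-0.1, -0.7, 0.1]
opening: 0.584
grasp_force: 0.0
clock: 46.05
ee_pos: [0.5541, 0.127, 0.2664]
tcp_rot: [-3.141, -0.002, -0.003]
wrist_force: [1.1, -0.4, -0.6]
opening: 0.701
grasp_force: 0.0
handle 67 [0.5452 0.1238 0.0731]
bar 6 ((525.85595703125, 342.00970458984375), (8.462611198425293, 3.313015937805176), 32.051116943359375) 0.19777477859322543
corners [[521.4000244140625, 341.20001220703125], [523.0999755859375, 338.3999938964844], [530.2999877929688, 342.8999938964844], [528.5999755859375, 345.70001220703125]]
disc 0 ((0.0, 0.0), 0.0)
```

View pics/knob.png

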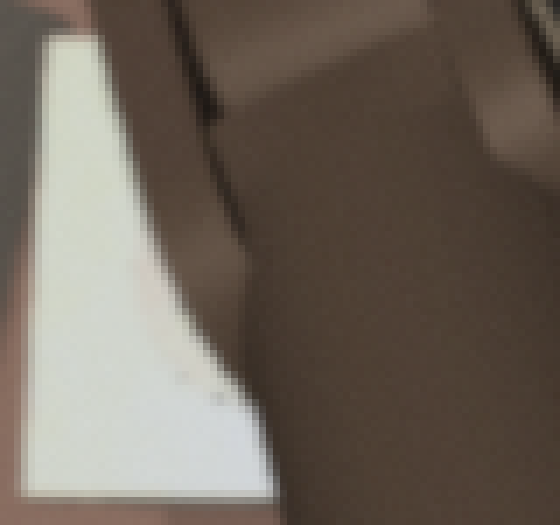

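The arm hides the knob here, but it has not moved, so I'll measure it in the first top image.

```bash
cat > knob.py <<'E'
from h import *
def knob(P,px):
    Z=P[...,2]; g=px.astype(int).sum(-1); C0=np.array([.5515,.3225])
    R=np.hypot(P[...,0]-C0[0],P[...,1]-C0[1])
    Q=P[(abs(Z-.199)<.006)&(R<.05)][:,:2]; r=cv2.minAreaRect(Q.astype(np.float32)*1000); b=cv2.boxPoints(r)
    d=np.linalg.svd(Q-Q.mean(0),full_matrices=False)[2][0]; t=(Q-Q.mean(0))@d
    print("bar n",len(Q),np.round(Q.mean(0),4),"axis deg",np.degrees(np.arctan2(d[1],d[0])).round(2),"ext",t.min().round(4),t.max().round(4),"rect",r)
    m=(abs(Z-.169)<.004)&(R<.045); Q=P[m]
    if len(Q)>10: c,_=cv2.minEnclosingCircle(Q[:,:2].astype(np.float32)); print("disc",len(Q),np.round(c,4),_)
    m=(abs(Z-.1545)<.0075)&(g<330)&(R<.068)&(R>.036); n,L,st,ce=cv2.connectedComponentsWithStats(m.astype(np.uint8),connectivity=8)
    for i in range(1,n):
        if st[i,4]>2: q=P[L==i]; print("dark",st[i,4],ce[i].round(1),q.mean(0).round(4),"ang",np.degrees(np.arctan2(q[:,1].mean()-C0[1],q[:,0].mean()-C0[0])).round(1))
    m=(Z>.185)&(R<.05); vv,uu=np.nonzero(m); br=g[m]
    k=br>330; print("white on bar",k.sum(),P[m][k].mean(0).round(4) if k.any() else "")
    return r
if __name__=="__main__":
    import sys
    if len(sys.argv)>1: d=np.load(sys.argv[1]); knob(d["P"],d["px"]); im=d["px"]
    else: f=grab_frame("top"); im=f["pixels"]; knob(cloud(f),im)
    cv2.imwrite("pics/knobc.png",cv2.resize(im[182:242,157:217,::-1],None,fx=9,fy=9,interpolation=cv2.INTER_CUBIC))
E
python3 knob.py top0.npz
```

```text
bar n 122 [0.551  0.3223] axis deg 144.78 ext -0.0317 0.0333 rect ((550.9906616210938, 323.56988525390625), (15.675297737121582, 65.20865631103516), 56.57350158691406)
disc 170 [0.5543 0.321 ] 0.03176107630133629
dark 8 [182.8 197. ] [0.601  0.3402 0.1572] ang 19.6
white on bar 36 [0.5368 0.3346 0.1989]
```

View pics/knobc.png

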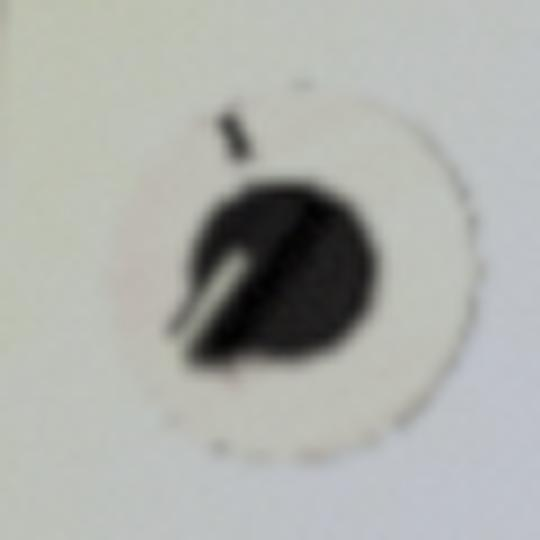

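```bash
cat > bp.py <<'E'
from h import *
from scipy.optimize import least_squares
def bp(f,uv,z):
    c=cv2.undistortPoints(np.array(uv,float).reshape(-1,1,2),K(f),np.array(f["dist"],float))[:,0]
    M=np.linalg.inv(f["world_to_cam"]); d=np.c_[c[:,0],-c[:,1],-np.ones(len(c))]@M[:3,:3].T; o=M[:3,3]
    return (o+d*((np.broadcast_to(z,len(c))-o[2])/d[:,2])[:,None])[:,:2]
E
python3 - <<'E'
from bp import *
f=grab_frame("top"); S=9
u=lambda x,y:(157+(x+.5)/S-.5,182+(y+.5)/S-.5)
d=np.load("top0.npz"); P,px=d["P"],d["px"]
E=[u(110,275),u(478,270),u(300,85),u(290,462),u(402,428),u(216,448),u(425,128)]
c=bp(f,E,.152); r=least_squares(lambda p:np.hypot(*(c-p[:2]).T)-.062,[.55,.32]); print("plate",r.x.round(4),r.fun.round(4))
D=[u(378,268),u(285,180),u(345,335),u(205,235),u(350,205),u(290,358)]
c=bp(f,D,.169); r=least_squares(lambda p:np.hypot(*(c-p[:2]).T)-.030,[.55,.32]); print("disc",r.x.round(4),r.fun.round(4))
i=bp(f,[u(222,118),u(245,158)],.152); print("mark",i.round(4))
w=bp(f,[u(245,255),u(180,338)],.199); dw=w[1]-w[0]; print("white",w.round(4),np.degrees(np.arctan2(dw[1],dw[0])))
b=bp(f,[u(325,205),u(200,355)],.199); dw=b[1]-b[0]; print("bar",b.round(4),np.degrees(np.arctan2(dw[1],dw[0])))
# weighted mark centroid by darkness
vs,us=np.mgrid[193:202,178:188]; g=px[193:202,178:188].astype(float).sum(-1); wt=np.clip(np.median(g)-40-g,0,None); print("mark cen",bp(f,[[(us*wt).sum()/wt.sum(),(vs*wt).sum()/wt.sum()]],.152))
E
```

```text
plate [0.557  0.3202] [ 0.001  -0.0007  0.0007  0.0001  0.0015  0.0005  0.0015]
disc [0.5561 0.3171] [ 0.0006 -0.0007 -0.0003 -0.0003 -0.0008 -0.0011]
mark [[0.609  0.3472]
 [0.5955 0.3388]]
white [[0.5572 0.3193]
 [0.5312 0.3393]] 142.48739527844714
bar [[0.5728 0.2941]
 [0.5258 0.3326]] 140.6628304495321
mark cen [[0.60213591 0.34229664]]
```

```bash
python3 -m jog '[{"x":0,"y":0,"z":0,"wx":0,"wy":0,"wz":-0.147,"jaw":5},{"x":0,"y":0,"z":0,"wx":0,"wy":0,"wz":-0.147,"jaw":5},{"x":0,"y":0,"z":0,"wx":0,"wy":0,"wz":-0.147,"jaw":5},{"x":0,"y":0,"z":0,"wx":0,"wy":0,"wz":-0.147,"jaw":5},{"x":0,"y":0,"z":0,"wx":0,"wy":0,"wz":-0.147,"jaw":5},{"x":0,"y":0,"z":0,"wx":0,"wy":0,"wz":-0.147,"jaw":5},{"x":0,"y":0,"z":0,"wx":0,"wy":0,"wz":-0.147,"jaw":5},{"x":0,"y":0,"z":0,"wx":0,"wy":0,"wz":-0.147,"jaw":5},{"x":0,"y":0,"z":0,"wx":0,"wy":0,"wz":-0.147,"jaw":5}]' >/dev/null
python3 -m jog '[{"x":0,"y":0,"z":0,"wx":0,"wy":0,"wz":-0.147,"jaw":5},{"x":0,"y":0,"z":0,"wx":0,"wy":0,"wz":-0.147,"jaw":5},{"x":0,"y":0,"z":0,"wx":0,"wy":0,"wz":-0.147,"jaw":5},{"x":0,"y":0,"z":0,"wx":0,"wy":0,"wz":-0.147,"jaw":5},{"x":0,"y":0,"z":0,"wx":0,"wy":0,"wz":-0.147,"jaw":5},{"x":0,"y":0,"z":0,"wx":0,"wy":0,"wz":-0.147,"jaw":5},{"x":0,"y":0,"z":0,"wx":0,"wy":0,"wz":-0.147,"jaw":5},{"x":0,"y":0,"z":0,"wx":0,"wy":0,"wz":-0.147,"jaw":5},{"x":0,"y":0,"z":0,"wx":0,"wy":0,"wz":0,"jaw":5},{"x":0,"y":0,"z":0,"wx":0,"wy":0,"wz":0,"jaw":5},{"x":0,"y":0,"z":0,"wx":0,"wy":0,"wz":0,"jaw":5}]'
python3 st.py "[.5565,.3193,.2664,2.505]"
```

```text
clock: 48.15
ee_pos: [0.5537, 0.1267, 0.265]
tcp_rot: [-3.141, -0.001, 2.493]
wrist_force: [0.3, 0.1, -1.3]
opening: 0.589
grasp_force: 0.0
t 48.15 p [0.5537 0.1267 0.265 ] r [-3.141e+00 -1.000e-03  2.493e+00] F [ 0.3  0.1 -1.3] open 5.03 g 0.0 q [ 0.32  0.4  -0.84  1.64  0.31  1.24  0.34]
shift cm [11.41 15.52 -0.14] wz [-0.001 -0.001 -0.012]
```

```bash
python3 -m jog '[{"x":1.9,"y":2.6,"z":0,"wx":0,"wy":0,"wz":-0.01,"jaw":5},{"x":1.9,"y":2.6,"z":0,"wx":0,"wy":0,"wz":0,"jaw":5},{"x":1.9,"y":2.6,"z":0,"wx":0,"wy":0,"wz":0,"jaw":5},{"x":1.9,"y":2.6,"z":0,"wx":0,"wy":0,"wz":0,"jaw":5},{"x":1.9,"y":2.6,"z":0,"wx":0,"wy":0,"wz":0,"jaw":5},{"x":1.9,"y":2.5,"z":0,"wx":0,"wy":0,"wz":0,"jaw":5},{"x":0,"y":0,"z":0,"wx":0,"wy":0,"wz":0,"jaw":5},{"x":0,"y":0,"z":0,"wx":0,"wy":0,"wz":0,"jaw":5},{"x":0,"y":0,"z":0,"wx":0,"wy":0,"wz":0,"jaw":5}]'
python3 st.py "[.5565,.3193,.191,2.505]"
```

```text
clock: 49.05
ee_pos: [0.5549, 0.3181, 0.2653]
tcp_rot: [-3.141, 0.001, 2.504]
wrist_force: [-0.0, 0.8, -0.5]
opening: 0.585
grasp_force: 0.0
t 49.05 p [0.5549 0.3181 0.2653] r [-3.141e+00  1.000e-03  2.504e+00] F [-0.   0.8 -0.5] open 5.0 g 0.0 q [-0.05  0.53 -0.83  1.46  0.4   1.32  0.02]
shift cm [-0.05  0.2   7.43] wz [-0.001  0.001 -0.001]
```

```bash
python3 -m jog '[{"x":0,"y":0.1,"z":2.5,"wx":0,"wy":0,"wz":0,"jaw":5},{"x":0,"y":0,"z":2.5,"wx":0,"wy":0,"wz":0,"jaw":5},{"x":0,"y":0,"z":1.4,"wx":0,"wy":0,"wz":0,"jaw":5},{"x":0,"y":0,"z":0.8,"wx":0,"wy":0,"wz":0,"jaw":5},{"x":0,"y":0,"z":0,"wx":0,"wy":0,"wz":0,"jaw":5},{"x":0,"y":0,"z":0,"wx":0,"wy":0,"wz":0,"jaw":5}]'
python3 st.py "[.5565,.3193,.191,2.505]"
python3 -m jog '[{"x":0,"y":0,"z":0,"wx":0,"wy":0,"wz":0,"jaw":0.8},{"x":0,"y":0,"z":0,"wx":0,"wy":0,"wz":0,"jaw":0.8},{"x":0,"y":0,"z":0,"wx":0,"wy":0,"wz":0,"jaw":0.8},{"x":0,"y":0,"z":0,"wx":0,"wy":0,"wz":0,"jaw":0.8},{"x":0,"y":0,"z":0,"wx":0,"wy":0,"wz":0,"jaw":0.8},{"x":0,"y":0,"z":0,"wx":0,"wy":0,"wz":0,"jaw":0.8}]'
```

```text
clock: 49.65
ee_pos: [0.5555, 0.3201, 0.1945]
tcp_rot: [3.141, 0.0, 2.505]
wrist_force: [0.0, 0.7, 0.1]
opening: 0.584
grasp_force: 0.0
t 49.65 p [0.5555 0.3201 0.1945] r [3.141 0.    2.505] F [0.  0.7 0.1] open 4.99 g 0.0 q [-0.07  0.59 -0.8   1.55  0.45  1.19 -0.02]
shift cm [-0.13 -0.    0.35] wz [0.001 0.    0.   ]
clock: 50.25
ee_pos: [0.5551, 0.32, 0.1936]
tcp_rot: [-3.142, 0.0, 2.506]
wrist_force: [0.7, -0.1, -0.6]
opening: 0.092
grasp_force: 0.0
```

```bash
python3 - <<'E'
from h import *
f=grab_frame("side"); print(arm.get_state()["opening"]*8.54, arm.get_state()["grasp_force"])
q=proj(f,np.array([[.5565,.3193,.19]])); print(q); a,b=q[0].astype(int)
im=f["pixels"][b-45:b+35,a-55:a+55,::-1]; cv2.imwrite("pics/s6.png",cv2.resize(im,None,fx=7,fy=7,interpolation=cv2.INTER_CUBIC))
E
```

```text
0.8120118740191206 0.0
[[290.48248456 112.21683832]]
```

View pics/s6.png

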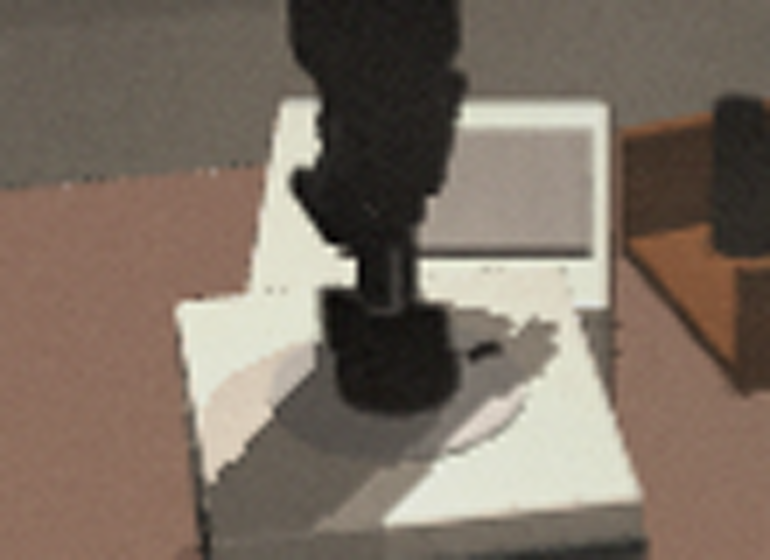

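The fingers straddle the bar at about (385,290), but no grip force shows. I'll close fully.

```bash
python3 -m jog '[{"x":0,"y":0,"z":0,"wx":0,"wy":0,"wz":0,"jaw":0},{"x":0,"y":0,"z":0,"wx":0,"wy":0,"wz":0,"jaw":0},{"x":0,"y":0,"z":0,"wx":0,"wy":0,"wz":0,"jaw":0},{"x":0,"y":0,"z":0,"wx":0,"wy":0,"wz":0,"jaw":0},{"x":0,"y":0,"z":0,"wx":0,"wy":0,"wz":0,"jaw":0}]'
```

```text
clock: 50.8
ee_pos: [0.5551, 0.32, 0.1936]
tcp_rot: [-3.142, -0.0, 2.506]
wrist_force: [-0.3, -0.4, -0.7]
opening: -0.003
grasp_force: 0.0
```

```bash
python3 -m jog '[{"x":0,"y":0,"z":-2.5,"wx":0,"wy":0,"wz":0,"jaw":0},{"x":0,"y":0,"z":-2.5,"wx":0,"wy":0,"wz":0,"jaw":2},{"x":0,"y":0,"z":-2,"wx":0,"wy":0,"wz":0,"jaw":4},{"x":0,"y":0,"z":0,"wx":0,"wy":0,"wz":0,"jaw":5},{"x":0,"y":0,"z":0,"wx":0,"wy":0,"wz":0,"jaw":5},{"x":0,"y":0,"z":0,"wx":0,"wy":0,"wz":0,"jaw":5}]'; python3 - <<'E'
from h import *
f=grab_frame("side"); P=cloud(f); a,b=290,112
R=np.hypot(P[...,0]-.5565,P[...,1]-.3193); Z=P[...,2]
for lo,hi in((.16,.175),(.175,.19),(.19,.203),(.203,.23),(.23,.26)):
    m=(Z>lo)&(Z<hi)&(R<.08); Q=P[m]; print(lo,hi,m.sum(),Q.mean(0).round(4),Q.min(0).round(3),Q.max(0).round(3))
m=(abs(Z-.198)<.004)&(R<.05); Q=P[m][:,:2]; print(cv2.minAreaRect(Q.astype(np.float32)*1000))
im=f["pixels"][b-45:b+35,a-55:a+55,::-1]; cv2.imwrite("pics/s7.png",cv2.resize(im,None,fx=7,fy=7,interpolation=cv2.INTER_CUBIC))
E
```

```text
clock: 51.4
ee_pos: [0.5548, 0.3195, 0.2624]
tcp_rot: [-3.14, -0.0, 2.506]
wrist_force: [-0.4, 0.3, -1.0]
opening: 0.584
grasp_force: 0.0
0.16 0.175 121 [0.5529 0.3081 0.1673] [0.525 0.285 0.16 ] [0.587 0.341 0.175]
0.175 0.19 69 [0.554  0.3157 0.1824] [0.526 0.3   0.175] [0.58  0.338 0.19 ]
0.19 0.203 74 [0.5523 0.3199 0.1957] [0.524 0.299 0.19 ] [0.58  0.341 0.202]<stdin>:5: RuntimeWarning: Mean of empty slice.
  ret = um.true_divide(
Traceback (most recent call last):
ValueError: zero-size array to reduction operation minimum which has no identity
```

```bash
python3 - <<'E'
from h import *
for n in("side","top"):
    f=grab_frame(n); P=cloud(f); R=np.hypot(P[...,0]-.5565,P[...,1]-.3193); Z=P[...,2]
    for lo in np.arange(.2,.36,.02):
        m=(Z>lo)&(Z<lo+.02)&(R<.12); Q=P[m]
        if m.sum(): print(n,lo.round(2),m.sum(),Q.mean(0).round(3),Q.min(0).round(3),Q.max(0).round(3))
    if n=="side":
        a,b=290,112; im=f["pixels"][b-75:b+35,a-55:a+55,::-1]; cv2.imwrite("pics/s7.png",cv2.resize(im,None,fx=5.4,fy=5.4,interpolation=cv2.INTER_CUBIC))
E
```

```text
side 0.2 2 [0.568 0.314 0.2  ] [0.556 0.305 0.2  ] [0.58  0.323 0.2  ]
side 0.26 25 [0.56  0.323 0.276] [0.53  0.288 0.269] [0.581 0.351 0.28 ]
side 0.28 80 [0.555 0.313 0.29 ] [0.528 0.282 0.28 ] [0.582 0.351 0.299]
side 0.3 69 [0.559 0.317 0.309] [0.526 0.273 0.3  ] [0.586 0.351 0.32 ]
side 0.32 120 [0.554 0.305 0.329] [0.512 0.26  0.32 ] [0.6   0.361 0.34 ]
side 0.34 145 [0.552 0.301 0.35 ] [0.51  0.259 0.34 ] [0.601 0.363 0.36 ]
top 0.2 13 [0.564 0.313 0.201] [0.551 0.301 0.2  ] [0.577 0.321 0.204]
top 0.26 2 [0.559 0.31  0.278] [0.542 0.288 0.278] [0.577 0.332 0.279]
top 0.28 7 [0.544 0.289 0.289] [0.541 0.287 0.28 ] [0.546 0.29  0.297]
top 0.3 6 [0.536 0.284 0.318] [0.524 0.272 0.317] [0.542 0.298 0.32 ]
top 0.32 43 [0.535 0.283 0.329] [0.508 0.264 0.321] [0.55  0.298 0.34 ]
top 0.34 47 [0.537 0.283 0.348] [0.506 0.26  0.34 ] [0.556 0.299 0.36 ]
```

View pics/s7.png

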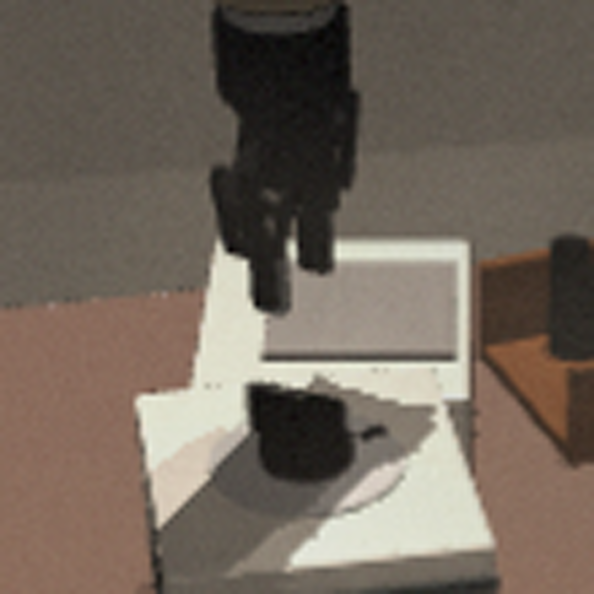

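The knob is undisturbed. The shut fingers closed above the bar: at 5 cm opening the tips are at z≈0.269 while the TCP reads 0.262. I'll go lower and watch the force.

```bash
python3 -m jog '[{"x":0,"y":0,"z":2.5,"wx":0,"wy":0,"wz":0,"jaw":5},{"x":0,"y":0,"z":2.5,"wx":0,"wy":0,"wz":0,"jaw":5},{"x":0,"y":0,"z":1.5,"wx":0,"wy":0,"wz":0,"jaw":5},{"x":0,"y":0,"z":1,"wx":0,"wy":0,"wz":0,"jaw":5},{"x":0,"y":0,"z":0,"wx":0,"wy":0,"wz":0,"jaw":5},{"x":0,"y":0,"z":0,"wx":0,"wy":0,"wz":0,"jaw":5}]'
python3 -m jog '[{"x":0,"y":0,"z":0.3,"wx":0,"wy":0,"wz":0,"jaw":5},{"x":0,"y":0,"z":0.3,"wx":0,"wy":0,"wz":0,"jaw":5},{"x":0,"y":0,"z":0,"wx":0,"wy":0,"wz":0,"jaw":5}]'
python3 -m jog '[{"x":0,"y":0,"z":0,"wx":0,"wy":0,"wz":0,"jaw":0.5},{"x":0,"y":0,"z":0,"wx":0,"wy":0,"wz":0,"jaw":0.5},{"x":0,"y":0,"z":0,"wx":0,"wy":0,"wz":0,"jaw":0.5},{"x":0,"y":0,"z":0,"wx":0,"wy":0,"wz":0,"jaw":0.5},{"x":0,"y":0,"z":0,"wx":0,"wy":0,"wz":0,"jaw":0.5},{"x":0,"y":0,"z":0,"wx":0,"wy":0,"wz":0,"jaw":0.5}]'
```

```text
clock: 52.15
ee_pos: [0.5553, 0.3204, 0.1892]
tcp_rot: [3.141, -0.0, 2.506]
wrist_force: [-0.2, 0.8, 0.4]
opening: 0.585
grasp_force: 0.0
clock: 52.45
ee_pos: [0.5551, 0.3199, 0.1825]
tcp_rot: [-3.142, 0.0, 2.506]
wrist_force: [-0.4, -0.1, -0.5]
opening: 0.583
grasp_force: 0.0
clock: 53.05
ee_pos: [0.5563, 0.3213, 0.1833]
tcp_rot: [3.138, 0.001, 2.506]
wrist_force: [4.0, 3.6, -0.9]
opening: 0.141
grasp_force: 60.9
```

```bash
python3 -m jog '[{"x":0,"y":0,"z":0,"wx":0,"wy":0,"wz":0.1,"jaw":0.5},{"x":0,"y":0,"z":0,"wx":0,"wy":0,"wz":0.1,"jaw":0.5},{"x":0,"y":0,"z":0,"wx":0,"wy":0,"wz":0.1,"jaw":0.5},{"x":0,"y":0,"z":0,"wx":0,"wy":0,"wz":0,"jaw":0.5}]'
python3 -m jog '[{"x":0,"y":0,"z":0,"wx":0,"wy":0,"wz":0.14,"jaw":0.5},{"x":0,"y":0,"z":0,"wx":0,"wy":0,"wz":0.14,"jaw":0.5},{"x":0,"y":0,"z":0,"wx":0,"wy":0,"wz":0.14,"jaw":0.5},{"x":0,"y":0,"z":0,"wx":0,"wy":0,"wz":0.14,"jaw":0.5},{"x":0,"y":0,"z":0,"wx":0,"wy":0,"wz":0.14,"jaw":0.5},{"x":0,"y":0,"z":0,"wx":0,"wy":0,"wz":0,"jaw":0.5},{"x":0,"y":0,"z":0,"wx":0,"wy":0,"wz":0,"jaw":0.5}]'
```

```text
clock: 53.45
ee_pos: [0.5564, 0.3215, 0.1833]
tcp_rot: [3.137, -0.001, 2.203]
wrist_force: [4.9, 4.9, -2.1]
opening: 0.137
grasp_force: 60.8
clock: 54.15
ee_pos: [0.557, 0.3218, 0.1833]
tcp_rot: [3.138, -0.004, 1.506]
wrist_force: [7.0, 5.3, -3.2]
opening: 0.143
grasp_force: 60.6
```

```bash
python3 -m jog '[{"x":0,"y":0,"z":0,"wx":0,"wy":0,"wz":0.14,"jaw":0.5},{"x":0,"y":0,"z":0,"wx":0,"wy":0,"wz":0.14,"jaw":0.5},{"x":0,"y":0,"z":0,"wx":0,"wy":0,"wz":0.14,"jaw":0.5},{"x":0,"y":0,"z":0,"wx":0,"wy":0,"wz":0.14,"jaw":0.5},{"x":0,"y":0,"z":0,"wx":0,"wy":0,"wz":0.14,"jaw":0.5},{"x":0,"y":0,"z":0,"wx":0,"wy":0,"wz":0.14,"jaw":0.5},{"x":0,"y":0,"z":0,"wx":0,"wy":0,"wz":0.14,"jaw":0.5},{"x":0,"y":0,"z":0,"wx":0,"wy":0,"wz":0,"jaw":0.5},{"x":0,"y":0,"z":0,"wx":0,"wy":0,"wz":0,"jaw":0.5}]'
python3 st.py "[.5565,.3193,.19,.4625]"
```

```text
clock: 55.05
ee_pos: [0.5577, 0.3214, 0.1833]
tcp_rot: [-3.141, -0.006, 0.525]
wrist_force: [8.5, 5.5, -4.9]
opening: 0.143
grasp_force: 60.5
t 55.05 p [0.5577 0.3214 0.1833] r [-3.141 -0.006  0.525] F [ 8.5  5.5 -4.9] open 1.22 g 60.5 q [-0.35  0.5  -0.35  1.58  0.19  1.09 -1.8 ]
shift cm [-0.21  0.12 -0.67] wz [-0.001 -0.006  0.063]
```

```bash
python3 -m jog '[{"x":0,"y":0,"z":0,"wx":0,"wy":0,"wz":0.045,"jaw":0.5},{"x":0,"y":0,"z":0,"wx":0,"wy":0,"wz":0,"jaw":0.5},{"x":0,"y":0,"z":0,"wx":0,"wy":0,"wz":0,"jaw":0.5}]'
python3 -m jog '[{"x":0,"y":0,"z":0,"wx":0,"wy":0,"wz":0,"jaw":4},{"x":0,"y":0,"z":0,"wx":0,"wy":0,"wz":0,"jaw":4},{"x":0,"y":0,"z":0,"wx":0,"wy":0,"wz":0,"jaw":4},{"x":0,"y":0,"z":0,"wx":0,"wy":0,"wz":0,"jaw":4},{"x":0,"y":0,"z":-2,"wx":0,"wy":0,"wz":0,"jaw":4},{"x":0,"y":0,"z":-3,"wx":0,"wy":0,"wz":0,"jaw":4},{"x":0,"y":0,"z":-3,"wx":0,"wy":0,"wz":0,"jaw":4},{"x":0,"y":0,"z":0,"wx":0,"wy":0,"wz":0,"jaw":4}]'
python3 -m jog '[{"x":-1.7,"y":3.2,"z":0,"wx":0,"wy":0,"wz":0,"jaw":4},{"x":-1.7,"y":3.2,"z":0,"wx":0,"wy":0,"wz":0,"jaw":4},{"x":-1.7,"y":3.2,"z":0,"wx":0,"wy":0,"wz":0,"jaw":4},{"x":-1.7,"y":3.2,"z":0,"wx":0,"wy":0,"wz":0,"jaw":4},{"x":-1.7,"y":3.2,"z":0,"wx":0,"wy":0,"wz":0,"jaw":4},{"x":-1.7,"y":3.2,"z":0,"wx":0,"wy":0,"wz":0,"jaw":4},{"x":-1.7,"y":3.2,"z":0,"wx":0,"wy":0,"wz":0,"jaw":4},{"x":-1.7,"y":3.2,"z":0,"wx":0,"wy":0,"wz":0,"jaw":4},{"x":-1.7,"y":3.2,"z":0,"wx":0,"wy":0,"wz":0,"jaw":4},{"x":-1.7,"y":3.2,"z":0,"wx":0,"wy":0,"wz":0,"jaw":4},{"x":-1.7,"y":3.2,"z":0,"wx":0,"wy":0,"wz":0,"jaw":4},{"x":0,"y":0,"z":0,"wx":0,"wy":0,"wz":0,"jaw":4}]'
python3 knob.py; python3 - <<'E'
from h import *
f=grab_frame("top"); P=cloud(f); Z=P[...,2]; m=(abs(Z-.074)<.008)&(abs(P[...,0]-.5535)<.05)&(P[...,1]>.08)&(P[...,1]<.16); Q=P[m]; print("handle",len(Q),Q.mean(0).round(4))
E
```

```text
clock: 55.35
ee_pos: [0.5578, 0.3214, 0.1833]
tcp_rot: [-3.141, -0.006, 0.48]
wrist_force: [8.9, 5.2, -4.1]
opening: 0.141
grasp_force: 60.5
clock: 56.15
ee_pos: [0.5566, 0.3213, 0.2674]
tcp_rot: [-3.141, -0.007, 0.481]
wrist_force: [0.8, -0.0, -0.2]
opening: 0.472
grasp_force: 0.0
clock: 57.35
ee_pos: [0.5512, -0.0851, 0.262]
tcp_rot: [3.14, 0.002, 0.473]
wrist_force: [-0.2, 0.5, -0.1]
opening: 0.466
grasp_force: 0.0
bar n 120 [0.5608 0.3217] axis deg -151.61 ext -0.0356 0.0319 rect ((562.3234252929688, 322.7309875488281), (67.57946014404297, 14.321080207824707), 27.761077880859375)
disc 188 [0.5555 0.3198] 0.030162164941430092
dark 11 [183.  197.8] [0.5987 0.3397 0.1563] ang 20.0
white on bar 32 [0.5766 0.3317 0.1998]
handle 88 [0.5554 0.124  0.0743]
```

View pics/knobc.png

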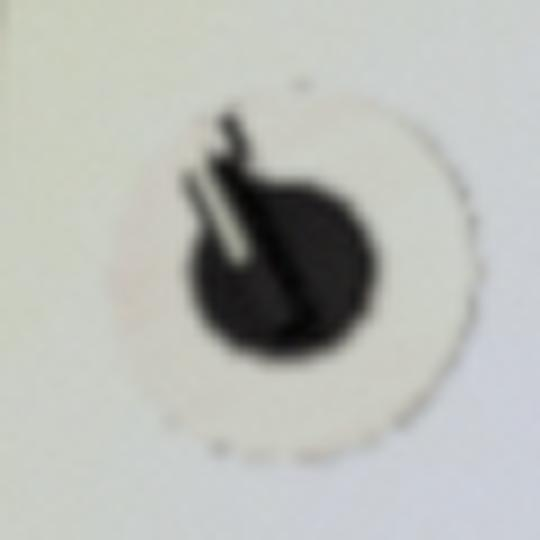

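The tray is home (handle at y=0.124). The pointer tip at crop pixel (205,150) is almost at the mark at (235,140). Next, a sub-pixel fit of the mark's angle against the pointer's.

```bash
python3 - <<'E'
from bp import *
f=grab_frame("top"); now=f["pixels"].astype(float).sum(-1); old=np.load("top0.npz")["px"].astype(float).sum(-1)
def poly(c,th,r0,r1,w,z):
    e=np.array([np.cos(th),np.sin(th)]); n=np.array([-e[1],e[0]])
    q=[c+e*r0+n*w,c+e*r1+n*w,c+e*r1-n*w,c+e*r0-n*w]
    return proj(f,np.c_[q,np.full(4,z)])
def render(ps,win,S=16):
    u0,u1,v0,v1=win; m=np.zeros(((v1-v0)*S,(u1-u0)*S),np.float32)
    for p in ps: cv2.fillPoly(m,[np.round(((p-[u0,v0]+.5)*S-.5)*16).astype(np.int32)],1,shift=4)
    m=cv2.GaussianBlur(m,(0,0),.45*S); return cv2.resize(m,(u1-u0,v1-v0),interpolation=cv2.INTER_AREA)
def fit(img,win,model,x0):
    I=img[win[2]:win[3],win[0]:win[1]]
    def cost(x):
        m=model(x); A=np.c_[m.ravel(),np.ones(m.size)]; s=np.linalg.lstsq(A,I.ravel(),rcond=None); return (I.ravel()-A@s[0]).std()
    from scipy.optimize import minimize
    r=minimize(cost,x0,method="Nelder-Mead",options=dict(initial_simplex=np.array([x0]+[np.array(x0)+np.eye(len(x0))[i]*[.1,.004,.004][i] for i in range(len(x0))]))); return r.x,r.fun,I.std()
W=(177,189,191,203)
for c in([.5565,.320],[.557,.3202],[.5561,.319]):
    for z in(.152,.155):
        x,c_,s=fit(old,W,lambda x:render([poly(np.array(c),x[0],.038+x[1],.054+x[1],.003,z)],W),[.45,0]); print("mark",c,z,np.degrees(x[0]).round(2),x[1].round(4),round(c_,1),round(s,1))
# white line directions old/new: line on bar top
for im,t0 in((old,2.5),(now,.48)):
    P=None
    W2=(167,203,192,228)
    c=np.array([.5565,.320])
    bright=im>330
    g=lambda x:np.array([0])
    f2=im
    # line pixels: brightest inside bar footprint
    m=np.zeros(im.shape,np.uint8); cv2.fillPoly(m,[np.round(poly(c,t0,.004,.034,.007,.199)).astype(np.int32)],1)
    v,u=np.nonzero(m); w=np.clip(im[v,u]-200,0,None); Q=bp(f,np.c_[u,v],.199); mu=(Q*w[:,None]).sum(0)/w.sum(); C=((Q-mu)*w[:,None]).T@(Q-mu); d=np.linalg.eigh(C)[1][:,1]
    print("white mean",mu.round(4),"ang of mean from axis",np.degrees(np.arctan2(*(mu-c)[::-1])).round(1),"dir",np.degrees(np.arctan2(d[1],d[0])).round(1))
E
```

```text
mark [0.5565, 0.32] 0.152 26.15 0.0054 50.0 85.7
mark [0.5565, 0.32] 0.155 25.25 0.0043 49.9 85.7
mark [0.557, 0.3202] 0.152 26.18 0.0048 50.0 85.7
mark [0.557, 0.3202] 0.155 25.27 0.0037 50.0 85.7
mark [0.5561, 0.319] 0.152 27.0 0.0061 50.0 85.7
mark [0.5561, 0.319] 0.155 25.96 0.005 50.0 85.7
white mean [0.5405 0.3349] ang of mean from axis 137.2 dir 136.2
white mean [0.5746 0.3318] ang of mean from axis 33.1 dir -146.7
```

```bash
python3 - <<'E'
from bp import *
f=grab_frame("top"); now=f["pixels"].astype(np.float32).sum(-1); old=np.load("top0.npz")["px"].astype(np.float32).sum(-1)
for nm,im,t0 in(("old",old,143.6),("now",now,27.5)):
    best=[]
    for th in np.arange(t0-14,t0+14,.5):
        e=np.array([np.cos(np.radians(th)),np.sin(np.radians(th))]); n=np.array([-e[1],e[0]])
        for s in np.arange(-.006,.0061,.0005):
            r=np.linspace(.004,.030,40)
            def samp(o,r=r):
                q=proj(f,np.c_[np.array([.5565,.320])+r[:,None]*e+n*(s+o),np.full(len(r),.199)]).astype(np.float32)
                return cv2.remap(im,q[:,0].reshape(-1,1),q[:,1].reshape(-1,1),cv2.INTER_LINEAR).mean()
            best.append((samp(0)-.5*samp(.0045)-.5*samp(-.0045),th,s))
    best.sort(reverse=True); b=np.array(best[:12]); print(nm,b[0].round(4),"mean top12",b.mean(0).round(4),b.std(0).round(4))
E
```

```text
old [ 1.503529e+02  1.476000e+02 -1.000000e-03] mean top12 [ 1.494225e+02  1.476417e+02 -1.000000e-03] [6.0260e-01 1.1982e+00 4.0000e-04]
now [188.3564  28.       0.    ] mean top12 [1.869038e+02 2.725000e+01 3.000000e-04] [8.586e-01 1.315e+00 5.000e-04]
```

The pointer is at about 27.7° and the mark at about 25.8°. One small clockwise touch-up of about 0.03 rad.

```bash
python3 -m jog '[{"x":1.7,"y":-3.2,"z":0,"wx":0,"wy":0,"wz":0,"jaw":4},{"x":1.7,"y":-3.2,"z":0,"wx":0,"wy":0,"wz":0,"jaw":4},{"x":1.7,"y":-3.2,"z":0,"wx":0,"wy":0,"wz":0,"jaw":4},{"x":1.7,"y":-3.2,"z":0,"wx":0,"wy":0,"wz":0,"jaw":4},{"x":1.7,"y":-3.2,"z":0,"wx":0,"wy":0,"wz":0,"jaw":4},{"x":1.7,"y":-3.2,"z":0,"wx":0,"wy":0,"wz":0,"jaw":4},{"x":1.7,"y":-3.2,"z":0,"wx":0,"wy":0,"wz":0,"jaw":4},{"x":1.7,"y":-3.2,"z":0,"wx":0,"wy":0,"wz":0,"jaw":4},{"x":1.7,"y":-3.2,"z":0,"wx":0,"wy":0,"wz":0,"jaw":4},{"x":1.7,"y":-3.2,"z":0,"wx":0,"wy":0,"wz":0,"jaw":4},{"x":1.7,"y":-3.2,"z":0,"wx":0,"wy":0,"wz":0,"jaw":4}]' >/dev/null
python3 -m jog '[{"x":0,"y":0,"z":0,"wx":0,"wy":0,"wz":0,"jaw":4},{"x":0,"y":0,"z":0,"wx":0,"wy":0,"wz":0,"jaw":4},{"x":0,"y":0,"z":0,"wx":0,"wy":0,"wz":0,"jaw":4}]' >/dev/null; python3 st.py "[.5575,.3212,.183,.482]"
```

```text
t 58.95 p [0.5549 0.3196 0.2624] r [3.141e+00 1.000e-03 4.810e-01] F [ 0.2 -0.3 -0.5] open 4.03 g 0.0 q [-0.35  0.44 -0.36  1.49  0.16  1.25 -1.82]
shift cm [ 0.31 -0.03  7.94] wz [ 0.001  0.001 -0.001]
```

```bash
python3 -m jog '[{"x":0.2,"y":0,"z":2.5,"wx":0,"wy":0,"wz":0,"jaw":4},{"x":0,"y":0,"z":2.5,"wx":0,"wy":0,"wz":0,"jaw":4},{"x":0,"y":0,"z":2,"wx":0,"wy":0,"wz":0,"jaw":4},{"x":0,"y":0,"z":0.9,"wx":0,"wy":0,"wz":0,"jaw":4},{"x":0,"y":0,"z":0,"wx":0,"wy":0,"wz":0,"jaw":4},{"x":0,"y":0,"z":0,"wx":0,"wy":0,"wz":0,"jaw":4}]'
python3 -m jog '[{"x":0,"y":0,"z":0,"wx":0,"wy":0,"wz":0,"jaw":0.5},{"x":0,"y":0,"z":0,"wx":0,"wy":0,"wz":0,"jaw":0.5},{"x":0,"y":0,"z":0,"wx":0,"wy":0,"wz":0,"jaw":0.5},{"x":0,"y":0,"z":0,"wx":0,"wy":0,"wz":0,"jaw":0.5},{"x":0,"y":0,"z":0,"wx":0,"wy":0,"wz":0,"jaw":0.5},{"x":0,"y":0,"z":0,"wx":0,"wy":0,"wz":0,"jaw":0.5}]'
python3 -m jog '[{"x":0,"y":0,"z":0,"wx":0,"wy":0,"wz":0.03,"jaw":0.5},{"x":0,"y":0,"z":0,"wx":0,"wy":0,"wz":0,"jaw":0.5},{"x":0,"y":0,"z":0,"wx":0,"wy":0,"wz":0,"jaw":0.5}]'
```

```text
clock: 59.55
ee_pos: [0.5575, 0.3207, 0.1846]
tcp_rot: [3.142, -0.001, 0.48]
wrist_force: [0.2, -0.2, 1.4]
opening: 0.472
grasp_force: 0.0
clock: 60.15
ee_pos: [0.5575, 0.3211, 0.185]
tcp_rot: [3.141, -0.002, 0.481]
wrist_force: [-1.8, -0.6, 6.5]
opening: 0.135
grasp_force: 60.0
clock: 60.45
ee_pos: [0.5574, 0.3211, 0.185]
tcp_rot: [3.141, -0.002, 0.451]
wrist_force: [-0.4, -0.4, 6.7]
opening: 0.138
grasp_force: 60.0
```

```bash
python3 -m jog '[{"x":0,"y":0,"z":0,"wx":0,"wy":0,"wz":0,"jaw":4},{"x":0,"y":0,"z":0,"wx":0,"wy":0,"wz":0,"jaw":4},{"x":0,"y":0,"z":0,"wx":0,"wy":0,"wz":0,"jaw":4},{"x":0,"y":0,"z":0,"wx":0,"wy":0,"wz":0,"jaw":4},{"x":0,"y":0,"z":-2,"wx":0,"wy":0,"wz":0,"jaw":4},{"x":0,"y":0,"z":-3,"wx":0,"wy":0,"wz":0,"jaw":4},{"x":0,"y":0,"z":-3,"wx":0,"wy":0,"wz":0,"jaw":4},{"x":0,"y":0,"z":0,"wx":0,"wy":0,"wz":0,"jaw":4}]'
python3 -m jog '[{"x":-1.7,"y":3.2,"z":0,"wx":0,"wy":0,"wz":0,"jaw":4},{"x":-1.7,"y":3.2,"z":0,"wx":0,"wy":0,"wz":0,"jaw":4},{"x":-1.7,"y":3.2,"z":0,"wx":0,"wy":0,"wz":0,"jaw":4},{"x":-1.7,"y":3.2,"z":0,"wx":0,"wy":0,"wz":0,"jaw":4},{"x":-1.7,"y":3.2,"z":0,"wx":0,"wy":0,"wz":0,"jaw":4},{"x":-1.7,"y":3.2,"z":0,"wx":0,"wy":0,"wz":0,"jaw":4},{"x":-1.7,"y":3.2,"z":0,"wx":0,"wy":0,"wz":0,"jaw":4},{"x":-1.7,"y":3.2,"z":0,"wx":0,"wy":0,"wz":0,"jaw":4},{"x":-1.7,"y":3.2,"z":0,"wx":0,"wy":0,"wz":0,"jaw":4},{"x":-1.7,"y":3.2,"z":0,"wx":0,"wy":0,"wz":0,"jaw":4},{"x":-1.7,"y":3.2,"z":0,"wx":0,"wy":0,"wz":0,"jaw":4},{"x":0,"y":0,"z":0,"wx":0,"wy":0,"wz":0,"jaw":4}]'
python3 knob.py; python3 - <<'E'
from h import *
f=grab_frame("side"); save(f,"final")
f=grab_frame("top"); P=cloud(f); Z=P[...,2]; m=(abs(Z-.074)<.008)&(abs(P[...,0]-.5535)<.05)&(P[...,1]>.08)&(P[...,1]<.16); print("handle",P[m].mean(0).round(4))
E
```

```text
clock: 61.25
ee_pos: [0.5584, 0.3223, 0.2683]
tcp_rot: [-3.141, -0.007, 0.451]
wrist_force: [0.8, 0.5, 0.5]
opening: 0.469
grasp_force: 0.0
clock: 62.45
ee_pos: [0.541, -0.0838, 0.2629]
tcp_rot: [3.14, 0.002, 0.443]
wrist_force: [-1.1, 0.4, 0.2]
opening: 0.471
grasp_force: 0.0
bar n 120 [0.5607 0.3215] axis deg -153.24 ext -0.0344 0.0315 rect ((561.6683349609375, 322.84814453125), (65.7170639038086, 15.46933650970459), 25.044382095336914)
disc 183 [0.5608 0.3201] 0.03543340414762497
dark 9 [182.8 197.3] [0.6001 0.3401 0.1571] ang 19.9
white on bar 37 [0.5766 0.3312 0.1991]
handle [0.5546 0.1239 0.0749]
```

View pics/final.png

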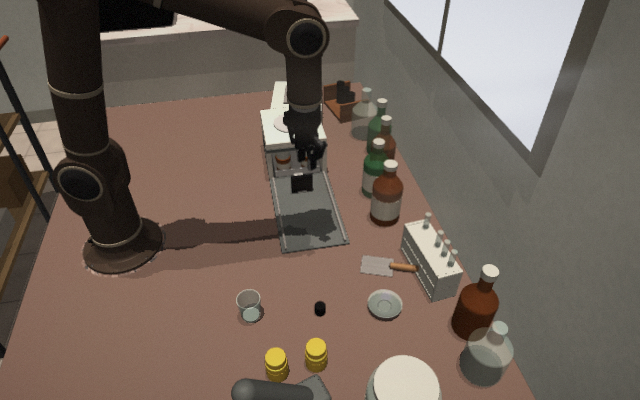

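The tray is home with its handle at (302,183) and a jar visible under the hood at (283,158). The bystanders stand where they were, and the arm touches nothing. Handing in.

```bash
python3 -c "
from station import job_done; print(job_done())"
```

```text
the job is handed in; nothing more can be done
None
```

Job handed in: all four spare jars are in cells of their own, the loaded tray is fully home at its stop, and the timer pointer stands at the index mark to within about 1–2° by camera measurement.

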